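# Unstack the deli dishes onto their colour-coded display stands

### The arm

A 6-joint arm with a two-finger parallel gripper is mounted at the origin on the work surface. World frame = base frame: x ahead of the robot, y to its left, z up, the work surface at z = 0. Lengths are in m, angles in degrees, forces in N, time in s.
With the tool pointing down it reaches from about 0.375 to 0.9 m from the base axis. Payload 3.1 kg.
Tool frame: the origin (TCP) lies midway between the tips of the shut fingers; the grasp point (between the pads) lies 19 mm behind it; z points along the fingers, y is the line along which they close (so a half turn about z gives the same grasp; the last joint's range is limited). The gripper opens to 87 mm and grips with 3 to 60 N. Pads are 19 mm wide; open, the fingers measure 117 mm over their backs; the gripper's body (75 mm by 190 mm) begins 51 mm behind the grasp point.
Start: joints at [-79.612, 30.224, 82.088, -0, 67.689, -10.227], TCP at [0.22, -0.585, 0.223] pointing down, gripper open.
Joint ranges: [-176.69, 176.69], [-43.24, 126.21], [12.49, 139.97], [-82, 262], [0, 151.66], [-163.58, 163.58]. Speed limits (degrees/s): [159.86, 159.86, 180, 180, 180, 180].

### API

Orientations are given as a 3x3 rotation matrix whose columns are the frame's x, y, z axes.
In Python, from rig import read_state, capture, camera_info, hand_in gives the robot as it stands.
- The arm moves only by the tool drive_tool, never from a script. Its argument "motion" is a list of rows, each a list of 2 entries, a list of its own where there are three numbers: the shift along the tool's x, y, z in mm, then the turn, a rotation vector about the tool's x, y, z in rad. A call has 1 to 5 rows; each row shifts and turns the commanded pose from where the row before left it, along the tool's axes as they then stand; what a row does not reach is not made up. A row lasts 1/10 s, in which the tool goes at most 50 mm and 8.59 degrees, less where a joint would pass 70% of its speed; a pose out of reach is approached as far as the arm can. A call is refused whole if a number of a shift passes 50 or a number of a turn 0.15, either way. A call with a gripper value outside its range is refused whole. "gripper" is the opening, from 0 (shut) to 1 (fully open), set as the call begins (left out, the last holds). The fingers move at their own pace and stop on an object; the grip force is fixed at half the most. Time passes only in rows, so rows that do not move let the fingers close. It gives the time, the measured TCP pose, the force, the opening and the grip force at its end, in the units of the state.
- read_state(): the state, without advancing time (a new reading comes with each control period).
- capture(name): name is "scene" or "top"; returns the picture (420x560x3 uint8, red, green, blue); there is no depth.
- camera_info(name): a dict with "fovy" (degrees; the focal length in pixels is half the picture's height over the tangent of half this angle, whatever the lens; pixels are square), "cx", "cy" (the principal point, pixels), "xyz" and "orientation" of the camera in the world. Camera axes: x right, y down, z forward; pixel columns grow to the right and rows downward; lengths in m; the calibration is good to about 2 mm. A picture is of the moment at which its call begins. camera_info takes no time and is no camera call.
- hand_in(): hands the job in; it is judged then, once.
The state is a dict: "time_s": time; "joint_positions": joint angles; "qvel": joint speeds; "tau": joint torques, N m; "position": TCP position; "tcp_rot": TCP orientation; "force": force on the tool from outside, world axes, zero at the start; "moment": the same for the moment, N m; "opening": opening from 0.0 (shut) to 1.0 (fully open); "grasp_force": force on a finger pad.
Only numpy, scipy, OpenCV 4.12 (cv2) and the standard library are available. Lean on these libraries where they do the work, as an engineer would, in place of code of your own. Each camera call takes 0.05 s, during which the arm holds its last target. There are 200 camera calls.

### The job

Two stacks have come from the kitchen, each a small round pot on a large rectangular dish: take them apart and set every pot and dish upright, centred, on the display stand whose rim has the colour of its lid, the rectangular dishes lying along their stands. Take each pot off before you lift the dish beneath it, and set things down without dropping or tipping them. Leave the oil bottle and the pepper mill where they are, and let go of everything at the end.

Things in the scene. Friction and masses are not known exactly. Their poses are not given: they have to be found in the camera images.
- red_dish: loose: large rectangular white porcelain dish closed with a flat red lid, one solid piece 62 (x) x 110 (y) x 42 mm high, vertical sides, lid firmly fixed and making the top 8 mm; about 0.3 kg. Stands on the deck at the start with one of the two small pots (either one) on its lid. Origin: centre of its underside; z up, y along its length; end for end it is the same.
- green_dish: loose: large rectangular white porcelain dish closed with a flat green lid, one solid piece 62 (x) x 110 (y) x 42 mm high, vertical sides, lid firmly fixed and making the top 8 mm; about 0.3 kg. Stands on the deck at the start with one of the two small pots (either one) on its lid. Origin: centre of its underside; z up, y along its length; end for end it is the same.
- blue_pot: loose: small round white porcelain pot closed with a flat blue lid, one solid piece 48 mm in diameter and 44 mm high, vertical sides, lid firmly fixed and making the top 8 mm; about 0.14 kg. At the start it stands on the lid of one of the two large dishes (either one), its underside 42 mm above the deck. Origin: centre of its underside; z up.
- yellow_pot: loose: small round white porcelain pot closed with a flat yellow lid, one solid piece 48 mm in diameter and 44 mm high, vertical sides, lid firmly fixed and making the top 8 mm; about 0.14 kg. At the start it stands on the lid of one of the two large dishes (either one), its underside 42 mm above the deck. Origin: centre of its underside; z up.
- red_stand: fixed to the deck, anywhere among the other things: flat rectangular stand with a red rim and a wooden middle, 88 (x) x 136 (y) x 8 mm high, top flat; the wooden middle is as large as a large dish (62 x 110 mm). Origin: centre of its underside, on the deck; its top is 8 mm above; z up, y along its length.
- green_stand: fixed to the deck, anywhere among the other things: flat rectangular stand with a green rim and a wooden middle, 88 (x) x 136 (y) x 8 mm high, top flat; the wooden middle is as large as a large dish (62 x 110 mm). Origin: centre of its underside, on the deck; its top is 8 mm above; z up, y along its length.
- blue_stand: fixed to the deck, anywhere among the other things: flat round stand with a blue rim and a wooden middle, 74 mm in diameter, 8 mm high, top flat; the wooden middle is as large as a small pot (48 mm). Origin: centre of its underside, on the deck; its top is 8 mm above; z up.
- yellow_stand: fixed to the deck, anywhere among the other things: flat round stand with a yellow rim and a wooden middle, 74 mm in diameter, 8 mm high, top flat; the wooden middle is as large as a small pot (48 mm). Origin: centre of its underside, on the deck; its top is 8 mm above; z up.
- oil_bottle: loose bystander, at one side of the work: amber glass bottle with a white label and a black cap, 52 mm in diameter, 130 mm high. Origin: centre of its underside; z up.
- pepper_mill: loose bystander, at the other side of the work: dark wooden pepper mill, 52 mm in diameter, 120 mm high. Origin: centre of its underside; z up.
There are look-alikes about, which are no part of the job. What is shaped like the yellow_pot but grey, pink or red is not meant.

How it is judged:
By the outcome, as a careful person would: the job done as asked, in the order asked, and still so for the second after the job is handed in, with the robot touching nothing.
It also fails if it takes over 120 s, if anything falls off the work surface, if the arm or the gripper's body presses on something with over 40 N, if the wrist force passes 120 N, or if a joint passes its speed limit or range.

## Working session

There is one attempt and no reset: what is moved stays moved. The work goes in short steps, Python scripts to look and compute and a tool call to move; the robot and the scene stay as the last step left them, time stands still between calls to the robot, and variables do not carry over. Pictures are saved under pics/ and viewed, at most 14 in all, crops included, and the job is handed in when it is done.

Besides the shell and the picture viewer there is one more tool, called after "Request:" by a JSON object that holds its "name" and its "arguments". drive_tool: Moves the arm, as the interface text tells. Its arguments: {"type":"object","properties":{"motion":{"type":"array","items":{"type":"array"}},"gripper":{"type":"number"}},"required":["motion"]}

```bash
ls; mkdir -p pics; python3 - <<'E'
from rig import *
import cv2
for n in("scene","top"):
    im=capture(n); cv2.imwrite(f"pics/{n}0.png",im[:,:,::-1]); print(n,camera_info(n))
s=read_state(); print(s)
E
```

```text
pics
scene {'fovy': 46.67330752680513, 'cx': 274.5263334404416, 'cy': 207.7817107530454, 'xyz': array([1.10016137, 0.51270023, 1.02302607]), 'orientation': array([[-0.6373414 ,  0.60519289, -0.47700891],
       [ 0.77034708,  0.48512783, -0.413783  ],
       [-0.01900824, -0.63118345, -0.77540063]])}
top {'fovy': 46.085653636623256, 'cx': 282.8227816652696, 'cy': 221.20540014526318, 'xyz': array([ 0.36170249, -0.00168989,  1.45944948]), 'orientation': array([[ 0.00352705, -0.99352976,  0.11351726],
       [-0.99990475, -0.00501871, -0.01285722],
       [ 0.01334374, -0.1134611 , -0.99345283]])}
{'time_s': 0.1, 'joint_positions': array([-7.96129148e+01,  3.02748567e+01,  8.21479208e+01, -8.80893591e-04,
        6.76905372e+01, -1.02265430e+01]), 'qvel': array([ 0.00876841, -0.12470717, -0.11743886, -0.09128306, -0.02509606,
       -0.09138233]), 'tau': array([-5.72321710e-05, -4.40983808e+01, -1.77152073e+01,  6.33935072e-02,
        5.33641723e-02, -4.06225649e-05]), 'position': array([ 0.21995116, -0.58431765,  0.22166269]), 'tcp_rot': array([[ 9.35973824e-01,  3.52069402e-01, -3.70567052e-04],
       [ 3.52069436e-01, -9.35971868e-01,  1.94273744e-03],
       [ 3.37138071e-04, -1.94881672e-03, -9.99998044e-01]]), 'force': array([ 0.07805378, -0.21317616, -0.59304417]), 'moment': array([0.01679064, 0.01113033, 0.03599583]), 'grasp_force': 0.0, 'opening': 1.004979934657822}
```

View pics/top0.png

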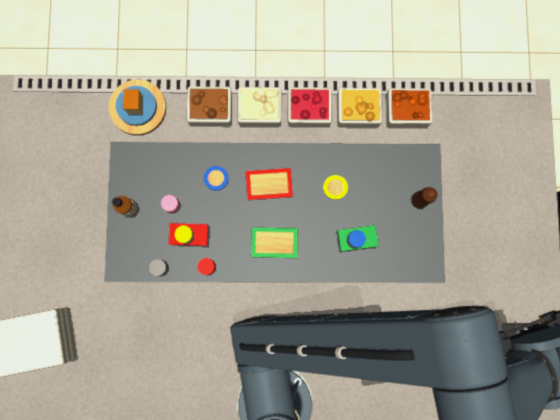

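View pics/scene0.png

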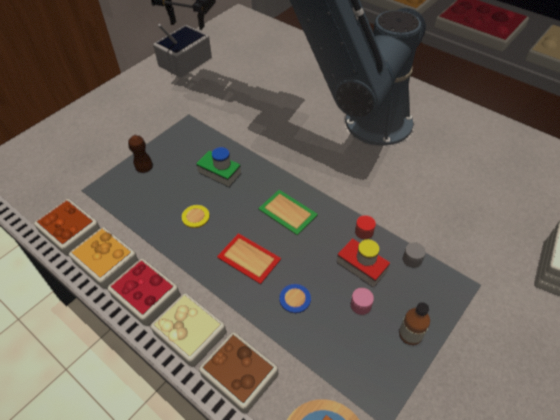

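The top view shows the yellow pot on the red dish at (183,235) and the blue pot on the green dish at (357,239). Stands are red (269,184), green (275,242), blue (216,178) and yellow (335,187). Look-alikes are pink (170,203), red (206,267) and grey (158,268). The bottle is at (124,206) and the mill at (425,197). The scene view agrees.

```bash
cat > h.py <<'E'
from rig import *
import cv2, numpy as np
np.set_printoptions(precision=4,suppress=True)
K=3  # upscaling for subpixel outlines
HSV={'red':[(0,8),(172,180)],'green':[(50,75)],'blue':[(100,125)],'yellow':[(25,35)]}
def rays(n,px):
    c=camera_info(n); f=210/np.tan(np.radians(c['fovy']/2))
    px=np.atleast_2d(px); d=np.c_[(px-[c['cx'],c['cy']])/f,np.ones(len(px))]
    return c['xyz'], d@c['orientation'].T
def plane(n,px,z):
    o,d=rays(n,px); return (o+d*((z-o[2])/d[:,2])[:,None])[:,:2]
def pix(n,p):
    c=camera_info(n); f=210/np.tan(np.radians(c['fovy']/2))
    q=c['orientation'].T@(np.array(p)-c['xyz']); return f*q[:2]/q[2]+[c['cx'],c['cy']]
def blobs(n,col,im,smin=110):
    big=cv2.resize(im,None,fx=K,fy=K,interpolation=cv2.INTER_CUBIC)
    h=cv2.cvtColor(big,cv2.COLOR_RGB2HSV); m=np.zeros(h.shape[:2],np.uint8)
    for a,b in HSV[col]: m|=cv2.inRange(h,(a,smin,60),(b,255,255))
    cs,_=cv2.findContours(m,cv2.RETR_EXTERNAL,cv2.CHAIN_APPROX_NONE)
    return [(cv2.convexHull(c)[:,0,:]+.5)/K-.5 for c in cs if cv2.contourArea(cv2.convexHull(c))>150*K*K]
def measure(n,col,im,z,near=None):
    "centre, sides and long-axis angle of hulls cast onto height z (mid-height of the coloured body)"
    out=[]
    for hull in blobs(n,col,im):
        w=plane(n,hull,z).astype(np.float32)
        if not(0.3<w[:,0].mean()<.85 and abs(w[:,1].mean())<.5): continue
        m=cv2.moments(w.reshape(-1,1,2)); ce=np.array([m['m10'],m['m01']])/m['m00']
        (rc,(a,b),t)=cv2.minAreaRect(w*1000); t=t if a>b else t+90
        out.append((ce,np.array([max(a,b),min(a,b)]),(t+90)%180-90,np.array(rc)/1000))
    return [o for o in out if near is None or np.hypot(*(o[0]-near))<.06]
E
python3 - <<'E'
from h import *
ims={n:capture(n) for n in('top','scene')}
Z={'stand':.004,'dish':.038,'pot':.082}
for col in HSV:
  for k,z in Z.items():
    if (k=='dish')!=(col in('red','green')) and k!='stand': continue
    for n in ims:
      for ce,s,t,rc in measure(n,col,ims[n],z): print(col,k,n,ce,s.round(1),round(t,1),rc)
E
```

```text
red stand top [0.3943 0.2043] [52.8 49.6] -89.8 [0.3943 0.2042]
red stand top [0.4884 0.2591] [116.1  66. ] 88.6 [0.4883 0.2588]
red stand top [0.6414 0.0222] [137.3  90.1] -85.6 [0.6412 0.0222]
red stand scene [0.4604 0.2434] [116.7  68.7] 88.2 [0.4604 0.2433]
red stand scene [0.6364 0.0196] [139.   91.3] -85.5 [0.6363 0.0197]
red stand scene [0.3733 0.1922] [77.9 50.5] 30.9 [0.3735 0.194 ]
red dish top [0.3935 0.1995] [51.6 48.5] -89.8 [0.3935 0.1994]
red dish top [0.4854 0.253 ] [113.4  64.4] 88.6 [0.4854 0.2528]
red dish top [0.6349 0.0217] [134.1  88. ] -85.6 [0.6347 0.0216]
red dish scene [0.4817 0.2523] [112.8  66.5] 88.2 [0.4817 0.2523]
red dish scene [0.6518 0.0361] [134.3  88.2] -85.5 [0.6518 0.0361]
red dish scene [0.3976 0.2029] [75.3 48.8] 30.9 [0.3977 0.2047]
green stand top [0.4655 0.005 ] [135.4  87.9] 88.8 [0.4657 0.0052]
green stand top [ 0.4794 -0.2421] [113.8  64.3] -82.1 [ 0.4794 -0.2421]
green stand scene [0.4602 0.0028] [136.5  88.4] 89.0 [0.4602 0.0028]
green stand scene [ 0.4502 -0.2656] [116.8  67.3] -82.4 [ 0.4502 -0.2654]
green dish top [0.4631 0.0049] [13
[... 955 characters left out ...]
 [0.4887 0.2726]
yellow stand top [ 0.6328 -0.1767] [75.  74.5] -26.7 [ 0.6327 -0.1766]
yellow stand scene [0.4246 0.2367] [52.8 51.7] 38.9 [0.4243 0.2366]
yellow stand scene [ 0.6268 -0.1801] [78.3 75.2] 53.8 [ 0.6266 -0.1802]
yellow stand scene [ 0.4551 -0.0325] [64.  52.9] -1.4 [ 0.4579 -0.0283]
yellow pot top [0.4601 0.0047] [103.8  58.5] 88.6 [0.4601 0.0046]
yellow pot top [0.4817 0.258 ] [49.2 45.9] 63.8 [0.4819 0.2579]
yellow pot top [ 0.6182 -0.1673] [71.  70.5] -26.7 [ 0.6182 -0.1672]
yellow pot scene [0.4763 0.2578] [48.8 47.8] 38.9 [0.4761 0.2577]
yellow pot scene [ 0.663  -0.1271] [72.3 69.4] 53.8 [ 0.6628 -0.1272]
yellow pot scene [0.5044 0.0092] [59.1 48.8] -1.4 [0.5071 0.0131]
```

```bash
cat >> h.py <<'E'
def go(xyz,yaw,v=40,ref=None):
    "print rows taking the measured pose to xyz with tool x at yaw (mod 180), tool down"
    from scipy.spatial.transform import Rotation as R
    s=read_state(); p=s['position'] if ref is None else np.array(ref); r=s['tcp_rot']
    c,sn=np.cos(np.radians(yaw)),np.sin(np.radians(yaw))
    T=np.array([[c,sn,0],[sn,-c,0],[0,0,-1]])
    if (r.T@T)[0,0]<0: T=T@np.diag([-1,-1,1])
    rv=R.from_matrix(r.T@T).as_rotvec(); d=np.array(xyz)-p
    n=max(1,int(np.ceil(max(np.linalg.norm(d)*1000/v,np.linalg.norm(rv)/.14))))
    rows=[]; cur=r
    for i in range(n):
        rows.append([(cur.T@d*1000/n).round(1).tolist(),(rv/n).round(3).tolist()]); cur=cur@R.from_rotvec(rv/n).as_matrix()
    print('pos',p,'yaw',np.degrees(np.arctan2(r[1,0],r[0,0])).round(1),'j',s['joint_positions'].round(0),'t',s['time_s'])
    for i in range(0,n,5): print(rows[i:i+5])
E
python3 - <<'E'
from h import *
go([.469,-.2275,.18],90,ref=[.22,-.585,.223])
print(plane('top',[[170,203],[206,267],[158,268],[425,197],[124,206]],.05))
E
```

```text
pos [ 0.22  -0.585  0.223] yaw 20.6 j [-80.  30.  82.  -0.  68. -10.] t 0.2
[[[32.6, -22.4, 3.9], [-0.0, -0.0, -0.11]], [[34.9, -18.7, 3.9], [-0.0, -0.0, -0.11]], [[36.7, -14.8, 3.9], [-0.0, -0.0, -0.11]], [[38.1, -10.7, 3.9], [-0.0, -0.0, -0.11]], [[39.1, -6.4, 3.9], [-0.0, -0.0, -0.11]]]
[[[39.6, -2.1, 3.9], [-0.0, -0.0, -0.11]], [[39.5, 2.3, 3.9], [-0.0, -0.0, -0.11]], [[39.0, 6.6, 3.9], [-0.0, -0.0, -0.11]], [[38.1, 10.9, 3.9], [-0.0, -0.0, -0.11]], [[36.7, 15.0, 3.9], [-0.0, -0.0, -0.11]]]
[[[34.8, 18.9, 3.9], [-0.0, -0.0, -0.11]]]
[[ 0.5738  0.3049]
 [ 0.3909  0.1976]
 [ 0.3875  0.3333]
 [ 0.5955 -0.4322]
 [ 0.5644  0.4363]]
```

Request:
{"name": "drive_tool", "arguments": {"motion": [[[33,-22,4],[0,0,-0.11]],[[35,-19,4],[0,0,-0.11]],[[37,-15,4],[0,0,-0.11]],[[38,-11,4],[0,0,-0.11]],[[39,-6,4],[0,0,-0.11]]], "gripper": 1}}

```text
time_s: 0.7
position: [0.3343, -0.4208, 0.2023]
tcp_rot: [[0.611, 0.792, -0.0], [0.792, -0.611, 0.0], [0.0, -0.0, -1.0]]
force: [0.5, 0.3, 0.6]
opening: 0.999
grasp_force: 0.0
```

Request:
{"name": "drive_tool", "arguments": {"motion": [[[40,-2,4],[0,0,-0.11]],[[40,2,4],[0,0,-0.11]],[[39,7,4],[0,0,-0.11]],[[38,11,4],[0,0,-0.11]],[[37,15,4],[0,0,-0.11]]]}}

```text
time_s: 1.2
position: [0.4486, -0.2577, 0.1824]
tcp_rot: [[0.106, 0.994, 0.0], [0.994, -0.106, -0.0], [-0.0, 0.0, -1.0]]
force: [1.5, 0.1, 0.7]
opening: 0.999
grasp_force: 0.0
```

Request:
{"name": "drive_tool", "arguments": {"motion": [[[35,19,4],[0,0,-0.11]],[[0,0,0],[0,0,0]],[[0,0,0],[0,0,0]]]}}

```text
time_s: 1.5
position: [0.4709, -0.2256, 0.1784]
tcp_rot: [[-0.001, 1.0, -0.0], [1.0, 0.001, -0.0], [-0.0, -0.0, -1.0]]
force: [-0.7, -1.2, 0.1]
opening: 0.998
grasp_force: 0.0
```

```bash
python3 - <<'E'
from h import *
go([.469,-.2275,.05],90)
for n in('top','scene'): cv2.imwrite(f"pics/{n}1.png",capture(n)[:,:,::-1])
print(pix('top',read_state()['position']),pix('scene',read_state()['position']))
E
```

```text
pos [ 0.4709 -0.2256  0.1784] yaw 90.0 j [-38.  26.  99.  -0.  55. -38.] t 1.5
[[[-0.5, -0.5, 32.1], [-0.0, 0.0, 0.0]], [[-0.5, -0.5, 32.1], [-0.0, 0.0, 0.0]], [[-0.5, -0.5, 32.1], [-0.0, 0.0, 0.0]], [[-0.5, -0.5, 32.1], [-0.0, 0.0, 0.0]]]
[362.8378 235.9691] [215.6882 127.8708]
```

```bash
python3 - <<'E'
from h import *
a=cv2.imread('pics/scene1.png'); b=cv2.imread('pics/top1.png')
p=read_state()['position']
def crop(im,n,c):
    u,v=c; k=6; o=cv2.resize(im[v-40:v+40,u-33:u+33],None,fx=k,fy=k,interpolation=cv2.INTER_CUBIC)
    for dx in(-.0435,0,.0435):
        q=(pix(n,p+[dx,0,0])-[u-33,v-40]+.5)*k; cv2.drawMarker(o,tuple(int(x) for x in q),(255,0,255),0,14,1)
    return o
cv2.imwrite('pics/c1.png',np.hstack([crop(a,'scene',(216,140)),crop(b,'top',(362,236))]))
E
```

```text
(no output)
```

View pics/c1.png

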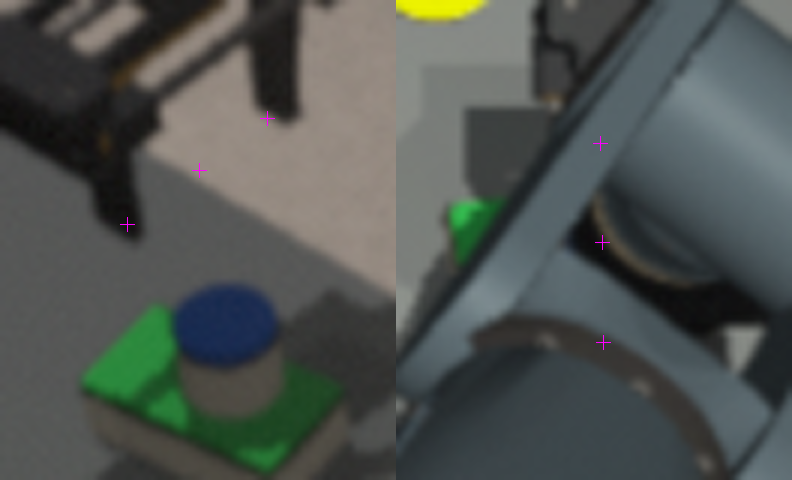

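The left crop shows the fingers straddling the blue pot, and their midpoint matches the projected TCP to about 1 px. I'm descending to grasp.

Request:
{"name": "drive_tool", "arguments": {"motion": [[[-2,-2,35],[0,0,0]],[[0,0,35],[0,0,0]],[[0,0,30],[0,0,0]],[[0,0,18],[0,0,0]],[[0,0,10],[0,0,0]]]}}

```text
time_s: 2.1
position: [0.4673, -0.2294, 0.049]
tcp_rot: [[0.004, 1.0, -0.002], [1.0, -0.004, 0.001], [0.001, -0.002, -1.0]]
force: [0.4, 0.7, -0.9]
opening: 1.0
grasp_force: 0.0
```

Request:
{"name": "drive_tool", "arguments": {"motion": [[[0,0,0],[0,0,0]],[[0,0,0],[0,0,0]],[[0,0,0],[0,0,0]],[[0,0,0],[0,0,0]],[[0,0,0],[0,0,0]]], "gripper": 0}}

```text
time_s: 2.6
position: [0.4691, -0.2286, 0.0514]
tcp_rot: [[0.001, 1.0, 0.001], [1.0, -0.001, -0.001], [-0.001, 0.001, -1.0]]
force: [-0.3, -0.2, 0.3]
opening: 0.634
grasp_force: 0.0
```

Request:
{"name": "drive_tool", "arguments": {"motion": [[[0,0,0],[0,0,0]],[[0,0,0],[0,0,0]],[[0,0,0],[0,0,0]],[[0,0,0],[0,0,0]],[[0,0,0],[0,0,0]]]}}

```text
time_s: 3.1
position: [0.4688, -0.2284, 0.0511]
tcp_rot: [[0.001, 1.0, 0.001], [1.0, -0.001, -0.0], [-0.0, 0.001, -1.0]]
force: [-0.5, 0.8, 5.6]
opening: 0.552
grasp_force: 30.0
```

Request:
{"name": "drive_tool", "arguments": {"motion": [[[0,0,-5],[0,0,0]],[[0,0,-15],[0,0,0]],[[0,0,-30],[0,0,0]],[[0,0,-30],[0,0,0]],[[0,0,-20],[0,0,0]]]}}

```text
time_s: 3.6
position: [0.4689, -0.2285, 0.1522]
tcp_rot: [[0.001, 1.0, 0.001], [1.0, -0.001, -0.001], [-0.001, 0.001, -1.0]]
force: [0.6, 0.1, -0.0]
opening: 0.547
grasp_force: 30.0
```

```bash
python3 - <<'E'
from h import *
go([.6555,.1801,.12],90,v=30)
im=capture('scene'); cv2.imwrite('pics/scene2.png',im[:,:,::-1])
# blue lid in hand, scene view, and the dish left behind
for r in measure('scene','blue',im,.142): print('blue',r)
for r in measure('scene','green',im,.038): print('green',r)
E
```

```text
pos [ 0.4689 -0.2285  0.1522] yaw 89.9 j [-38.  28. 101.   0.  51. -38.] t 3.6
[[[25.5, 11.6, 2.0], [0.0, 0.0, -0.0]], [[25.5, 11.6, 2.0], [0.0, 0.0, -0.0]], [[25.5, 11.6, 2.0], [0.0, 0.0, -0.0]], [[25.5, 11.6, 2.0], [0.0, 0.0, -0.0]], [[25.5, 11.6, 2.0], [0.0, 0.0, -0.0]]]
[[[25.5, 11.6, 2.0], [0.0, 0.0, -0.0]], [[25.5, 11.6, 2.0], [0.0, 0.0, -0.0]], [[25.5, 11.6, 2.0], [0.0, 0.0, -0.0]], [[25.5, 11.6, 2.0], [0.0, 0.0, -0.0]], [[25.5, 11.7, 2.0], [0.0, 0.0, -0.0]]]
[[[25.5, 11.7, 2.0], [0.0, 0.0, -0.0]], [[25.5, 11.7, 2.0], [0.0, 0.0, -0.0]], [[25.5, 11.7, 2.0], [0.0, 0.0, -0.0]], [[25.5, 11.7, 2.0], [0.0, 0.0, -0.0]], [[25.5, 11.7, 2.0], [0.0, 0.0, -0.0]]]
[[[25.5, 11.7, 2.0], [0.0, 0.0, -0.0]]]
blue (array([0.7137, 0.2242]), array([65.1136, 63.5194]), 39.04729080200195, array([0.7137, 0.2243]))
green (array([0.4816, 0.0198]), array([131.9926,  85.4105]), 89.06101989746094, array([0.4816, 0.0198]))
green (array([ 0.4721, -0.2402]), array([112.1496,  64.3629]), -82.40870571136475, array([ 0.4719, -0.2398]))
```

Request:
{"name": "drive_tool", "arguments": {"motion": [[[15,7,0],[0,0,0]],[[29,13,2],[0,0,0]],[[29,13,2],[0,0,0]],[[29,13,2],[0,0,0]],[[29,13,2],[0,0,0]]]}}

```text
time_s: 4.15
position: [0.5275, -0.0961, 0.1415]
tcp_rot: [[0.001, 1.0, -0.001], [1.0, -0.001, 0.001], [0.001, -0.001, -1.0]]
force: [1.2, -0.5, -0.2]
opening: 0.546
grasp_force: 30.0
```

Request:
{"name": "drive_tool", "arguments": {"motion": [[[29,13,2],[0,0,0]],[[29,13,2],[0,0,0]],[[29,13,2],[0,0,0]],[[29,13,2],[0,0,0]],[[29,13,2],[0,0,0]]]}}

```text
time_s: 4.65
position: [0.5925, 0.0489, 0.1313]
tcp_rot: [[0.001, 1.0, -0.002], [1.0, -0.001, 0.0], [0.0, -0.002, -1.0]]
force: [-0.5, -0.1, -1.4]
opening: 0.548
grasp_force: 30.0
```

Request:
{"name": "drive_tool", "arguments": {"motion": [[[29,13,2],[0,0,0]],[[29,13,2],[0,0,0]],[[29,13,2],[0,0,0]],[[29,13,2],[0,0,0]],[[16,10,4],[0,0,0]]]}}

```text
time_s: 5.15
position: [0.655, 0.1821, 0.1193]
tcp_rot: [[-0.001, 1.0, -0.001], [1.0, 0.001, 0.001], [0.001, -0.001, -1.0]]
force: [1.3, 0.0, -0.8]
opening: 0.548
grasp_force: 30.0
```

Request:
{"name": "drive_tool", "arguments": {"motion": [[[0,0,0],[0,0,0]],[[0,0,0],[0,0,0]]]}}

```text
time_s: 5.35
position: [0.6538, 0.1794, 0.1191]
tcp_rot: [[0.0, 1.0, -0.003], [1.0, -0.0, -0.001], [-0.001, -0.003, -1.0]]
force: [0.6, -0.0, -0.2]
opening: 0.544
grasp_force: 30.0
```

```bash
python3 - <<'E'
from h import *
go([.6555,.1801,.03],90,v=30)
im=capture('scene'); cv2.imwrite('pics/scene3.png',im[:,:,::-1])
z=read_state()['position'][2]-.009+.04
for r in measure('scene','blue',im,z): print('blue',z,r)
E
```

```text
pos [0.6538 0.1794 0.1191] yaw 90.0 j [ 6. 41. 79. -0. 60.  6.] t 5.35
[[[0.3, 0.6, 29.7], [-0.001, 0.0, -0.0]], [[0.3, 0.6, 29.7], [-0.001, 0.0, -0.0]], [[0.3, 0.6, 29.7], [-0.001, 0.0, -0.0]]]
blue 0.1504761807800563 (array([0.7175, 0.2276]), array([63.7863, 61.4213]), 2.377718687057495, array([0.7174, 0.2283]))
```

View pics/scene3.png

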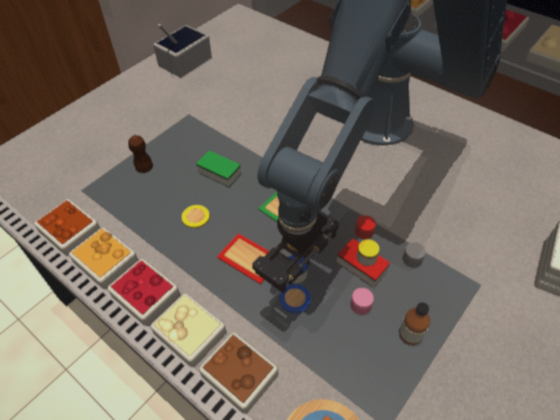

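The pot is held over the blue stand at (295,298). I'm lowering it.

Request:
{"name": "drive_tool", "arguments": {"motion": [[[0,1.5,25],[0,0,0]],[[0,0,30],[0,0,0]],[[0,0,25],[0,0,0]],[[0,0,12],[0,0,0]],[[0,0,4],[0,0,0]]]}}

```text
time_s: 5.9
position: [0.6552, 0.1783, 0.0231]
tcp_rot: [[0.002, 1.0, -0.003], [1.0, -0.002, -0.0], [-0.0, -0.003, -1.0]]
force: [-0.1, -0.7, -1.0]
opening: 0.547
grasp_force: 30.0
```

Request:
{"name": "drive_tool", "arguments": {"motion": [[[0,0,0],[0,0,0]],[[0,0,0],[0,0,0]],[[0,0,1],[0,0,0]],[[0,0,1],[0,0,0]],[[0,0,1],[0,0,0]]]}}

```text
time_s: 6.4
position: [0.6569, 0.1796, 0.0222]
tcp_rot: [[0.001, 1.0, 0.001], [1.0, -0.001, 0.0], [0.0, 0.001, -1.0]]
force: [0.4, 0.1, -0.9]
opening: 0.546
grasp_force: 30.0
```

Request:
{"name": "drive_tool", "arguments": {"motion": [[[0,0,1],[0,0,0]],[[0,0,0],[0,0,0]],[[0,0,0],[0,0,0]]]}}

```text
time_s: 6.7
position: [0.6564, 0.1795, 0.0205]
tcp_rot: [[0.001, 1.0, -0.0], [1.0, -0.001, -0.0], [-0.0, -0.0, -1.0]]
force: [0.1, -0.1, -1.2]
opening: 0.545
grasp_force: 30.0
```

Request:
{"name": "drive_tool", "arguments": {"motion": [[[0,-1,1],[0,0,0]],[[0,0,1],[0,0,0]],[[0,0,0],[0,0,0]],[[0,0,0],[0,0,0]]]}}

```text
time_s: 7.1
position: [0.6555, 0.1795, 0.0185]
tcp_rot: [[0.001, 1.0, -0.0], [1.0, -0.001, -0.0], [-0.0, -0.0, -1.0]]
force: [0.5, -0.1, -0.7]
opening: 0.547
grasp_force: 30.0
```

Request:
{"name": "drive_tool", "arguments": {"motion": [[[0,0,1],[0,0,0]],[[0,0,0],[0,0,0]],[[0,0,0],[0,0,0]]]}}

```text
time_s: 7.4
position: [0.6555, 0.1795, 0.0175]
tcp_rot: [[0.001, 1.0, -0.0], [1.0, -0.001, -0.0], [-0.0, -0.0, -1.0]]
force: [-0.7, 0.5, -0.8]
opening: 0.545
grasp_force: 30.0
```

Request:
{"name": "drive_tool", "arguments": {"motion": [[[0,0,0.5],[0,0,0]],[[0,0,0],[0,0,0]],[[0,0,0],[0,0,0]]]}}

```text
time_s: 7.7
position: [0.6556, 0.1795, 0.0172]
tcp_rot: [[0.001, 1.0, 0.0], [1.0, -0.001, 0.0], [0.0, 0.0, -1.0]]
force: [0.4, 0.5, -0.6]
opening: 0.544
grasp_force: 30.0
```

One more half millimetre, then release, lift, and look.

Request:
{"name": "drive_tool", "arguments": {"motion": [[[0,0,0.5],[0,0,0]],[[0,0,0],[0,0,0]],[[0,0,0],[0,0,0]]]}}

```text
time_s: 8.0
position: [0.6556, 0.1795, 0.0171]
tcp_rot: [[0.001, 1.0, 0.0], [1.0, -0.001, -0.0], [-0.0, 0.0, -1.0]]
force: [-2.1, -1.1, 4.2]
opening: 0.546
grasp_force: 30.0
```

Request:
{"name": "drive_tool", "arguments": {"motion": [[[0,0,0],[0,0,0]],[[0,0,0],[0,0,0]],[[0,0,0],[0,0,0]],[[0,0,0],[0,0,0]],[[0,0,0],[0,0,0]]], "gripper": 0.9}}

```text
time_s: 8.5
position: [0.6555, 0.1794, 0.0163]
tcp_rot: [[0.001, 1.0, -0.0], [1.0, -0.001, -0.0], [-0.0, -0.0, -1.0]]
force: [0.5, -0.9, -0.6]
opening: 0.868
grasp_force: 0.0
```

Request:
{"name": "drive_tool", "arguments": {"motion": [[[0,0,-10],[0,0,0]],[[0,0,-35],[0,0,0]],[[0,0,-40],[0,0,0]],[[0,0,-40],[0,0,0]],[[0,0,-25],[0,0,0]]]}}

```text
time_s: 9.0
position: [0.6571, 0.1797, 0.171]
tcp_rot: [[0.001, 1.0, 0.006], [1.0, -0.001, 0.001], [0.001, 0.006, -1.0]]
force: [0.6, 0.3, -0.8]
opening: 0.9
grasp_force: 0.0
```

Request:
{"name": "drive_tool", "arguments": {"motion": [[[-40,-20,0],[0,0,0]],[[-40,-20,0],[0,0,0]],[[-45,-20,0],[0,0,0]],[[-45,-20,0],[0,0,0]],[[-45,-20,0],[0,0,0]]]}}

```text
time_s: 9.5
position: [0.5546, -0.0369, 0.1676]
tcp_rot: [[0.0, 1.0, 0.002], [1.0, -0.0, -0.001], [-0.001, 0.002, -1.0]]
force: [1.6, -0.9, 0.1]
opening: 0.901
grasp_force: 0.0
```

```bash
python3 - <<'E'
from h import *
for n in('top','scene'):
    im=capture(n); cv2.imwrite(f'pics/{n}4.png',im[:,:,::-1])
    for r in measure(n,'blue',im,.048,[.65,.18]): print(n,'bluepot',r)
    for r in measure(n,'blue',im,.004,[.65,.18]): print(n,'bluestand',r)
    for r in measure(n,'green',im,.038,[.47,-.23]): print(n,'gdish',r)
go([.4743,-.2381,.18],97.75)
E
```

```text
top bluepot (array([0.6491, 0.1756]), array([71.5426, 70.8123]), -89.62225905060768, array([0.6492, 0.1754]))
top bluestand (array([0.658 , 0.1812]), array([73.7729, 73.0198]), -89.62229430675507, array([0.6582, 0.1809]))
top gdish (array([ 0.4766, -0.2365]), array([111.1846,  62.736 ]), -82.17613363265991, array([ 0.4766, -0.2365]))
scene bluepot (array([0.6693, 0.1911]), array([80.5072, 71.0732]), 8.034436225891113, array([0.6681, 0.1929]))
scene bluestand (array([0.6499, 0.1765]), array([84.1403, 74.2805]), 8.034452438354492, array([0.6486, 0.1784]))
scene gdish (array([ 0.4745, -0.2766]), array([65.3178, 43.5737]), 7.591296672821045, array([ 0.4765, -0.2738]))
pos [ 0.5531 -0.0403  0.1673] yaw 89.6 j [-16.  29.  95.  -0.  56. -15.] t 9.6
[[[-33.1, -12.9, -2.0], [-0.0, 0.0, -0.024]], [[-32.8, -13.7, -2.1], [-0.0, 0.0, -0.024]], [[-32.4, -14.5, -2.1], [-0.0, 0.0, -0.024]], [[-32.1, -15.2, -2.1], [-0.0, 0.0, -0.024]], [[-31.7, -16.0, -2.1], [-0.0, 0.0, -0.024]]]
[[[-31.3, -16.7, -2.1], [-0.0, 0.0, -0.024]]]
```

View pics/scene4.png

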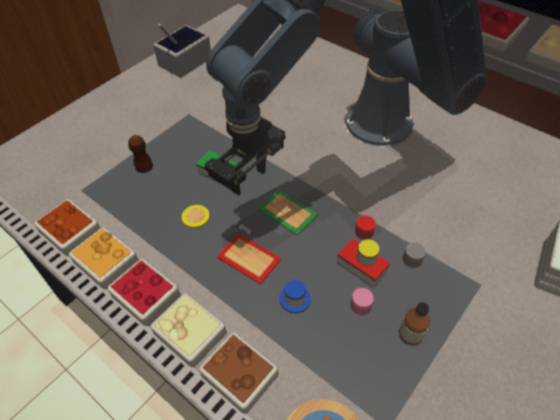

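The blue pot stands on its stand at (294,292). I'll isolate its lid from the rim with a morphological opening.

```bash
cat >> h.py <<'E'
def lid(n,col,im,z,near,k=11):
    "round lid separated from its rim by an opening wider than the rim"
    big=cv2.resize(im,None,fx=K,fy=K,interpolation=cv2.INTER_CUBIC)
    h=cv2.cvtColor(big,cv2.COLOR_RGB2HSV); m=np.zeros(h.shape[:2],np.uint8)
    for a,b in HSV[col]: m|=cv2.inRange(h,(a,110,60),(b,255,255))
    m=cv2.morphologyEx(m,cv2.MORPH_OPEN,cv2.getStructuringElement(cv2.MORPH_ELLIPSE,(k*K,k*K)))
    for c in cv2.findContours(m,cv2.RETR_EXTERNAL,cv2.CHAIN_APPROX_NONE)[0]:
        w=plane(n,(c[:,0,:]+.5)/K-.5,z).astype(np.float32); q=cv2.moments(w.reshape(-1,1,2))
        ce=np.array([q['m10'],q['m01']])/q['m00']
        if np.hypot(*(ce-near))<.06: print(n,col,'lid',ce,(cv2.minAreaRect(w*1000)[1]))
E
python3 - <<'E'
from h import *
for n in('top','scene'):
    im=cv2.imread(f'pics/{n}4.png')[:,:,::-1].copy(); lid(n,'blue',im,.048,[.655,.18])
a=[cv2.resize(cv2.imread(f'pics/{n}4.png')[v-20:v+20,u-20:u+20],(390,390),interpolation=cv2.INTER_CUBIC) for n,u,v in(('top',216,178),('scene',295,295))]
cv2.imwrite('pics/c4.png',np.hstack(a))
E
```

```text
top blue lid [0.66   0.1808] (51.12657165527344, 55.7214241027832)
scene blue lid [0.6546 0.1797] (49.05186462402344, 48.204708099365234)
```

View pics/c4.png

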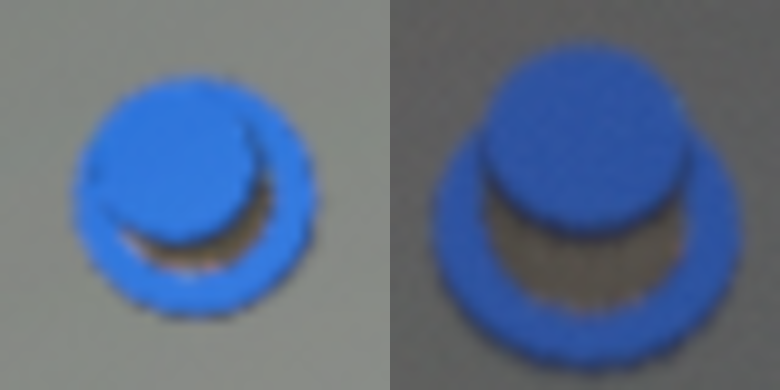

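```bash
python3 - <<'E'
from h import *
f=lambda n,u0,v0,x,y,z: plane(n,[u0+x/9.75-.5,v0+y/9.75-.5],z)
print('top lid',f('top',196,158,174,159,.052),'stand',f('top',196,158,195,195.5,.008))
print('scene lid',f('scene',275,275,585-390,136,.052))
from scipy.spatial.transform import Rotation
# expected top-rim extremes for pot exactly at P (scene): outline of lid top & bottom circles
t=np.linspace(0,2*np.pi,60)
for nm,r,z,P in(('lidtop',.024,.052,(.6531,.1790)),('standtop',.037,.008,(.6531,.1790))):
  q=np.array([pix('scene',[P[0]+r*np.cos(a),P[1]+r*np.sin(a),z]) for a in t]); q=(q-275+.5)*9.75; print(nm,q.min(0)+[390,0],q.max(0)+[390,0])
E
```

```text
top lid [[0.6597 0.1818]] stand [[0.6576 0.1809]]
scene lid [[0.656 0.18 ]]
lidtop [486.2605  35.622 ] [692.6405 216.849 ]
standtop [432.7022  82.8921] [741.3894 357.764 ]
```

Both views put the pot about 2 mm too far in +x, so the scene camera is nearly true and I'll use its positions. I'll touch up the blue pot later. Next is the green dish.

Request:
{"name": "drive_tool", "arguments": {"motion": [[[-33,-14,0],[0,0,-0.024]],[[-33,-14,0],[0,0,-0.024]],[[-33,-14,0],[0,0,-0.024]],[[-33,-15,0],[0,0,-0.024]],[[-32,-16,0],[0,0,-0.024]]], "gripper": 1}}

```text
time_s: 10.1
position: [0.4903, -0.2036, 0.1673]
tcp_rot: [[-0.12, 0.993, 0.002], [0.993, 0.12, -0.001], [-0.001, 0.001, -1.0]]
force: [-0.0, 0.5, 0.3]
opening: 1.0
grasp_force: 0.0
```

Request:
{"name": "drive_tool", "arguments": {"motion": [[[-32,-17,0],[0,0,-0.024]],[[0,0,20],[0,0,0]],[[0,0,20],[0,0,0]],[[0,0,0],[0,0,0]],[[0,0,0],[0,0,0]]]}}

```text
time_s: 10.6
position: [0.4775, -0.2361, 0.1269]
tcp_rot: [[-0.143, 0.99, 0.0], [0.99, 0.143, 0.0], [0.0, 0.0, -1.0]]
force: [0.6, 0.7, -0.0]
opening: 0.998
grasp_force: 0.0
```

```bash
python3 - <<'E'
from h import *
go([.4722,-.2400,.010],97.7,v=30)
E
```

```text
pos [ 0.4775 -0.2361  0.1269] yaw 98.2 j [-38.  31. 100.   0.  48. -47.] t 10.6
[[[-0.8, -1.4, 29.2], [0.0, -0.0, 0.002]], [[-0.8, -1.4, 29.2], [0.0, -0.0, 0.002]], [[-0.8, -1.4, 29.2], [0.0, -0.0, 0.002]], [[-0.8, -1.4, 29.2], [0.0, -0.0, 0.002]]]
```

Request:
{"name": "drive_tool", "arguments": {"motion": [[[-3,-6,30],[0,0,0.008]],[[0,0,30],[0,0,0]],[[0,0,28],[0,0,0]],[[0,0,17],[0,0,0]],[[0,0,12],[0,0,0]]]}}

```text
time_s: 11.1
position: [0.4724, -0.2403, 0.0094]
tcp_rot: [[-0.135, 0.991, 0.001], [0.991, 0.135, -0.001], [-0.001, 0.001, -1.0]]
force: [0.3, -0.6, 0.0]
opening: 1.0
grasp_force: 0.0
```

Request:
{"name": "drive_tool", "arguments": {"motion": [[[0,0,0],[0,0,0]],[[0,0,0],[0,0,0]],[[0,0,0],[0,0,0]],[[0,0,0],[0,0,0]],[[0,0,0],[0,0,0]]], "gripper": 0}}

```text
time_s: 11.6
position: [0.4725, -0.2409, 0.0106]
tcp_rot: [[-0.134, 0.991, 0.002], [0.991, 0.134, -0.002], [-0.002, 0.002, -1.0]]
force: [1.6, 0.8, 4.0]
opening: 0.708
grasp_force: 30.0
```

Request:
{"name": "drive_tool", "arguments": {"motion": [[[0,0,0],[0,0,0]],[[0,0,0],[0,0,0]],[[0,0,0],[0,0,0]]]}}

```text
time_s: 11.9
position: [0.4725, -0.2409, 0.0106]
tcp_rot: [[-0.134, 0.991, 0.002], [0.991, 0.134, -0.002], [-0.002, 0.002, -1.0]]
force: [1.7, 1.5, 6.3]
opening: 0.71
grasp_force: 30.0
```

Request:
{"name": "drive_tool", "arguments": {"motion": [[[0,0,-5],[0,0,0]],[[0,0,-15],[0,0,0]],[[0,0,-25],[0,0,0]],[[0,0,-25],[0,0,0]],[[0,0,-10],[0,0,0]]]}}

```text
time_s: 12.4
position: [0.4716, -0.2406, 0.091]
tcp_rot: [[-0.135, 0.991, 0.001], [0.991, 0.135, -0.001], [-0.001, 0.001, -1.0]]
force: [0.5, -0.3, -3.4]
opening: 0.711
grasp_force: 30.0
```

```bash
python3 - <<'E'
from h import *
go([.4602,.0035,.095],89.0,v=25)
E
```

```text
pos [ 0.4716 -0.2406  0.091 ] yaw 97.7 j [-39.  34. 102.  -0.  43. -47.] t 12.4
[[[24.3, 2.2, -0.4], [0.0, 0.0, 0.015]], [[24.4, 1.8, -0.4], [0.0, 0.0, 0.015]], [[24.4, 1.4, -0.4], [0.0, 0.0, 0.015]], [[24.4, 1.0, -0.4], [0.0, 0.0, 0.015]], [[24.4, 0.7, -0.4], [0.0, 0.0, 0.015]]]
[[[24.4, 0.3, -0.4], [0.0, 0.0, 0.015]], [[24.4, -0.1, -0.4], [0.0, 0.0, 0.015]], [[24.4, -0.5, -0.4], [0.0, 0.0, 0.015]], [[24.4, -0.8, -0.4], [0.0, 0.0, 0.015]], [[24.4, -1.2, -0.4], [0.0, 0.0, 0.015]]]
```

Request:
{"name": "drive_tool", "arguments": {"motion": [[[15,1,0],[0,0,0.008]],[[24,2,0],[0,0,0.015]],[[25,1,0],[0,0,0.015]],[[25,1,0],[0,0,0.015]],[[25,1,0],[0,0,0.015]]]}}

```text
time_s: 12.9
position: [0.463, -0.1236, 0.0881]
tcp_rot: [[-0.066, 0.998, -0.004], [0.998, 0.066, 0.002], [0.003, -0.004, -1.0]]
force: [0.7, 0.1, -3.9]
opening: 0.71
grasp_force: 30.0
```

Request:
{"name": "drive_tool", "arguments": {"motion": [[[25,0,0],[0,0,0.015]],[[25,0,0],[0,0,0.015]],[[25,-1,0],[0,0,0.015]],[[24,-1,0],[0,0,0.015]],[[15,-1,0],[0,0,0.015]]]}}

```text
time_s: 13.4
position: [0.4547, -0.0096, 0.0882]
tcp_rot: [[0.008, 1.0, -0.005], [1.0, -0.008, 0.002], [0.002, -0.005, -1.0]]
force: [-0.3, -0.1, -3.3]
opening: 0.708
grasp_force: 30.0
```

Request:
{"name": "drive_tool", "arguments": {"motion": [[[14,-1,0],[0,0,0.008]],[[0,0,0],[0,0,0]],[[0,0,0],[0,0,0]],[[0,0,0],[0,0,0]]]}}

```text
time_s: 13.8
position: [0.4564, 0.0013, 0.0891]
tcp_rot: [[0.016, 1.0, -0.001], [1.0, -0.016, 0.0], [0.0, -0.001, -1.0]]
force: [0.6, -0.3, -3.1]
opening: 0.711
grasp_force: 30.0
```

```bash
python3 - <<'E'
from h import *
go([.4606,.002,.024],89.0,v=25)
im=capture('scene'); cv2.imwrite('pics/scene5.png',im[:,:,::-1])
E
```

```text
pos [0.4564 0.0013 0.0891] yaw 89.1 j [-14.  31. 113.  -0.  36. -13.] t 13.8
[[[0.3, 1.4, 21.7], [-0.0, -0.0, 0.0]], [[0.3, 1.4, 21.7], [-0.0, -0.0, 0.0]], [[0.3, 1.4, 21.7], [-0.0, -0.0, 0.0]]]
```

Request:
{"name": "drive_tool", "arguments": {"motion": [[[1,4,20],[0,0,0]],[[0,0,25],[0,0,0]],[[0,0,14],[0,0,0]],[[0,0,6],[0,0,0]],[[0,0,0],[0,0,0]]]}}

```text
time_s: 14.35
position: [0.4604, 0.002, 0.0239]
tcp_rot: [[0.017, 1.0, -0.001], [1.0, -0.017, 0.0], [0.0, -0.001, -1.0]]
force: [-0.0, -0.2, -3.1]
opening: 0.711
grasp_force: 30.0
```

Request:
{"name": "drive_tool", "arguments": {"motion": [[[0,0,0],[0,0,0]],[[0,0,1],[0,0,0]],[[0,0,1],[0,0,0]],[[0,0,0],[0,0,0]]]}}

```text
time_s: 14.75
position: [0.461, 0.0024, 0.0229]
tcp_rot: [[0.016, 1.0, 0.001], [1.0, -0.016, -0.0], [-0.0, 0.001, -1.0]]
force: [0.2, -0.2, -3.6]
opening: 0.715
grasp_force: 30.0
```

Request:
{"name": "drive_tool", "arguments": {"motion": [[[0,0,1],[0,0,0]],[[0,0,0],[0,0,0]],[[0,0,0],[0,0,0]]]}}

```text
time_s: 15.05
position: [0.4607, 0.0025, 0.0216]
tcp_rot: [[0.016, 1.0, 0.0], [1.0, -0.016, 0.0], [0.0, 0.0, -1.0]]
force: [-1.4, 0.1, -3.6]
opening: 0.712
grasp_force: 30.0
```

Request:
{"name": "drive_tool", "arguments": {"motion": [[[0,0,1],[0,0,0]],[[0,0,1],[0,0,0]],[[0,0,0],[0,0,0]],[[0,0,0],[0,0,0]]]}}

```text
time_s: 15.45
position: [0.4607, 0.0024, 0.0195]
tcp_rot: [[0.016, 1.0, -0.0], [1.0, -0.016, 0.0], [0.0, -0.0, -1.0]]
force: [-0.3, -0.2, -3.6]
opening: 0.711
grasp_force: 30.0
```

Request:
{"name": "drive_tool", "arguments": {"motion": [[[0,0,0.7],[0,0,0]],[[0,0,0],[0,0,0]],[[0,0,0],[0,0,0]]]}}

```text
time_s: 15.75
position: [0.4607, 0.0024, 0.0188]
tcp_rot: [[0.016, 1.0, -0.0], [1.0, -0.016, 0.0], [0.0, -0.0, -1.0]]
force: [0.2, 0.2, -4.0]
opening: 0.708
grasp_force: 30.0
```

Request:
{"name": "drive_tool", "arguments": {"motion": [[[0,0,0.4],[0,0,0]],[[0,0,0],[0,0,0]],[[0,0,0],[0,0,0]]]}}

```text
time_s: 16.05
position: [0.4607, 0.0025, 0.0187]
tcp_rot: [[0.016, 1.0, 0.0], [1.0, -0.016, -0.0], [-0.0, 0.0, -1.0]]
force: [-0.7, -0.2, 0.7]
opening: 0.712
grasp_force: 30.0
```

Request:
{"name": "drive_tool", "arguments": {"motion": [[[0,0,0],[0,0,0]],[[0,0,0],[0,0,0]],[[0,0,0],[0,0,0]],[[0,0,0],[0,0,0]]], "gripper": 1}}

```text
time_s: 16.45
position: [0.4609, 0.0024, 0.0185]
tcp_rot: [[0.016, 1.0, 0.0], [1.0, -0.016, -0.0], [-0.0, 0.0, -1.0]]
force: [0.2, 0.4, 1.2]
opening: 0.961
grasp_force: 0.0
```

Request:
{"name": "drive_tool", "arguments": {"motion": [[[0,0,-15],[0,0,0]],[[0,0,-35],[0,0,0]],[[0,0,-40],[0,0,0]],[[0,0,-40],[0,0,0]],[[0,0,-30],[0,0,0]]]}}

```text
time_s: 16.95
position: [0.461, 0.0024, 0.1807]
tcp_rot: [[0.016, 1.0, 0.002], [1.0, -0.016, -0.001], [-0.0, 0.002, -1.0]]
force: [-0.4, 0.2, 0.1]
opening: 1.002
grasp_force: 0.0
```

```bash
python3 - <<'E'
from h import *
go([.4765,.2575,.15],180,v=35)
E
```

```text
pos [0.461  0.0024 0.1807] yaw 89.1 j [-14.  21. 108.  -0.  51. -13.] t 16.95
[[[21.3, 0.9, 2.6], [0.0, -0.0, 0.13]], [[21.2, -1.8, 2.5], [0.0, -0.0, 0.13]], [[20.8, -4.5, 2.5], [0.0, -0.0, 0.13]], [[20.0, -7.2, 2.5], [0.0, -0.0, 0.13]], [[19.0, -9.7, 2.5], [0.0, -0.0, 0.13]]]
[[[17.5, -12.1, 2.5], [0.0, -0.0, 0.13]], [[15.8, -14.3, 2.5], [0.0, -0.0, 0.13]], [[13.9, -16.2, 2.5], [0.0, -0.0, 0.13]], [[11.7, -17.8, 2.5], [0.0, -0.0, 0.13]], [[9.2, -19.2, 2.6], [0.0, -0.0, 0.13]]]
[[[6.7, -20.2, 2.6], [0.0, -0.0, 0.13]], [[4.0, -20.9, 2.6], [0.0, -0.0, 0.13]]]
```

Request:
{"name": "drive_tool", "arguments": {"motion": [[[21,1,2],[0,0,0.13]],[[21,-2,2],[0,0,0.13]],[[21,-4,2],[0,0,0.13]],[[20,-7,2],[0,0,0.13]],[[19,-10,2],[0,0,0.13]]]}}

```text
time_s: 17.45
position: [0.4674, 0.1092, 0.1684]
tcp_rot: [[0.622, 0.783, 0.0], [0.783, -0.622, 0.0], [0.0, 0.0, -1.0]]
force: [0.2, -0.4, 0.2]
opening: 0.998
grasp_force: 0.0
```

Request:
{"name": "drive_tool", "arguments": {"motion": [[[18,-12,2],[0,0,0.13]],[[16,-14,2],[0,0,0.13]],[[14,-16,2],[0,0,0.13]],[[12,-18,2],[0,0,0.13]],[[9,-19,2],[0,0,0.13]]]}}

```text
time_s: 17.95
position: [0.475, 0.2158, 0.1582]
tcp_rot: [[0.969, 0.247, -0.0], [0.247, -0.969, -0.0], [-0.0, -0.0, -1.0]]
force: [-0.0, 0.6, -0.6]
opening: 0.998
grasp_force: 0.0
```

Request:
{"name": "drive_tool", "arguments": {"motion": [[[7,-20,2],[0,0,0.13]],[[4,-21,2],[0,0,0.13]],[[0,0,0],[0,0,0]],[[0,0,0],[0,0,0]]]}}

```text
time_s: 18.35
position: [0.4778, 0.2572, 0.1542]
tcp_rot: [[1.0, -0.002, -0.001], [-0.002, -1.0, -0.001], [-0.001, 0.001, -1.0]]
force: [1.1, -0.2, -0.7]
opening: 1.003
grasp_force: 0.0
```

```bash
python3 - <<'E'
from h import *
go([.4765,.2575,.05],180,v=35)
for n in('top','scene'):
    im=capture(n); cv2.imwrite(f'pics/{n}6.png',im[:,:,::-1])
a=[cv2.resize(cv2.imread(f'pics/{n}6.png')[v-40:v+40,u-40:u+40],(390,390),interpolation=cv2.INTER_CUBIC) for n,u,v in(('top',275,242),('scene',288,207))]
cv2.imwrite('pics/c6.png',np.hstack(a))
E
```

```text
pos [0.4778 0.2572 0.1542] yaw -0.1 j [ 17.  29.  98.  -0.  53. 107.] t 18.35
[[[-0.4, -0.1, 34.7], [0.0, 0.0, -0.001]], [[-0.4, -0.1, 34.7], [0.0, 0.0, -0.001]], [[-0.4, -0.1, 34.7], [0.0, 0.0, -0.001]]]
```

View pics/c6.png

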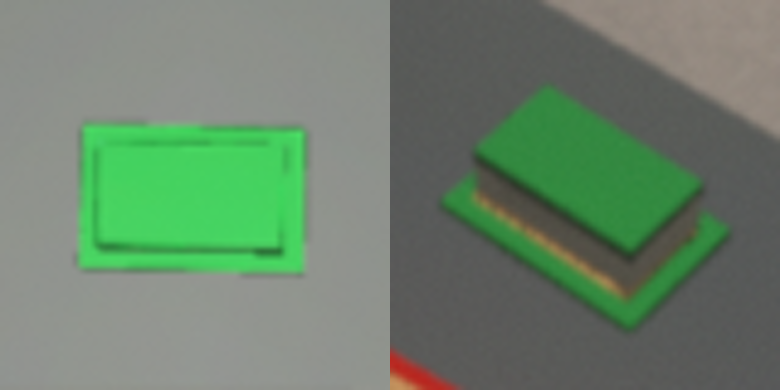

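```bash
python3 - <<'E'
from h import *
k=390/80
f=lambda n,u0,v0,P,z: plane(n,np.array(P)/k-.5+[u0,v0],z)
w=f('scene',248,167,[(155,85),(85,152),(313,187),(242,247)],.05); print('scene dish top',w.mean(0)); print(w)
w=f('top',235,202,[(97,143),(284,147),(95,250),(282,250)],.05); print('top dish',w.mean(0)); print(w)
w=f('top',235,202,[(82,125),(307,128),(80,269),(304,274)],.008); print('top stand',w.mean(0))
# stand hull in scene before: support extremes from the first picture
im=cv2.imread('pics/scene0.png')[:,:,::-1].copy(); 
for z in(.004,.008): print(measure('scene','green',im,z,[.46,0]))
im=cv2.imread('pics/top0.png')[:,:,::-1].copy(); print(measure('top','green',im,.004,[.46,0]))
# wood of the stand before: plane z=.008
for n in('top','scene'):
    im=cv2.imread(f'pics/{n}0.png'); h=cv2.cvtColor(cv2.resize(im,None,fx=3,fy=3,interpolation=cv2.INTER_CUBIC),cv2.COLOR_BGR2HSV)
    m=cv2.inRange(h,(10,60,80),(28,255,255))
    for c in cv2.findContours(m,cv2.RETR_EXTERNAL,cv2.CHAIN_APPROX_NONE)[0]:
        if cv2.contourArea(c)<900: continue
        q=plane(n,(c[:,0,:]+.5)/3-.5,.008).astype(np.float32); M=cv2.moments(q.reshape(-1,1,2)); 
        ce=np.array([M['m10'],M['m01']])/M['m00']
        if .35<ce[0]<.75 and abs(ce[1])<.3: print(n,'wood',ce,np.round(cv2.minAreaRect(q*1000)[1],1),cv2.minAreaRect(q*1000)[2])
E
```

```text
scene dish top [0.4611 0.0057]
[[ 0.43   -0.0492]
 [ 0.491  -0.048 ]
 [ 0.4339  0.0623]
 [ 0.4893  0.0578]]
top dish [0.4628 0.0069]
[[ 0.4946  0.0614]
 [ 0.4927 -0.0485]
 [ 0.4317  0.062 ]
 [ 0.4322 -0.0474]]
top stand [0.465  0.0048]
[(array([0.4602, 0.0028]), array([136.4819,  88.3553]), 88.92642211914062, array([0.4603, 0.0028]))]
[(array([0.4627, 0.0048]), array([135.9461,  88.0085]), 88.92643737792969, array([0.4628, 0.0048]))]
[(array([0.4655, 0.005 ]), array([135.3879,  87.9603]), 88.77632141113281, array([0.4657, 0.0052]))]
top wood [0.4649 0.0048] [107.9  59.4] 88.91875457763672
top wood [0.4885 0.2724] [54.1 56.8] 0.2553250193595886
top wood [ 0.6321 -0.1756] [45.9 48.5] 89.6195297241211
top wood [0.6413 0.0222] [ 63.8 111.7] 4.526242733001709
top wood [0.6576 0.1812] [45.5 44.5] 19.143245697021484
scene wood [0.654  0.1794] [45.4 45.2] 38.980865478515625
scene wood [0.6371 0.0206] [ 63.4 111.3] 4.463201522827148
scene wood [0.4276 0.2373] [60.4 54.8] 18.534147262573242
scene wood [ 0.6289 -0.1769] [82.5 77.2] 46.563880920410156
scene wood [0.461  0.0034] [110.1  62. ] 88.86651611328125
```

The green dish is centred in x and about 2 mm off in +y, to be mended at the end. Next I grasp the yellow pot across y.

Request:
{"name": "drive_tool", "arguments": {"motion": [[[-0.5,0,35],[0,0,0]],[[0,0,30],[0,0,0]],[[0,0,20],[0,0,0]],[[0,0,12],[0,0,0]],[[0,0,6],[0,0,0]]]}}

```text
time_s: 18.95
position: [0.4776, 0.2565, 0.0506]
tcp_rot: [[1.0, -0.006, -0.002], [-0.006, -1.0, -0.001], [-0.002, 0.001, -1.0]]
force: [0.6, -0.6, -0.0]
opening: 1.001
grasp_force: 0.0
```

Request:
{"name": "drive_tool", "arguments": {"motion": [[[0,0,0],[0,0,0]],[[0,0,0],[0,0,0]],[[0,0,0],[0,0,0]],[[0,0,0],[0,0,0]],[[0,0,0],[0,0,0]]], "gripper": 0}}

```text
time_s: 19.45
position: [0.4782, 0.2575, 0.0521]
tcp_rot: [[1.0, -0.005, 0.001], [-0.005, -1.0, 0.0], [0.001, -0.0, -1.0]]
force: [-0.3, -0.4, 0.6]
opening: 0.634
grasp_force: 0.0
```

Request:
{"name": "drive_tool", "arguments": {"motion": [[[0,0,0],[0,0,0]],[[0,0,0],[0,0,0]],[[0,0,0],[0,0,0]],[[0,0,0],[0,0,0]],[[0,0,0],[0,0,0]]]}}

```text
time_s: 19.95
position: [0.4781, 0.2575, 0.0518]
tcp_rot: [[1.0, -0.005, 0.001], [-0.005, -1.0, 0.0], [0.001, -0.0, -1.0]]
force: [0.1, -0.0, 5.9]
opening: 0.55
grasp_force: 30.0
```

```bash
python3 - <<'E'
from h import *
print(read_state()['position'],read_state()['force'])
for n in('top','scene'):
    im=cv2.imread(f'pics/{n}0.png'); h=cv2.cvtColor(cv2.resize(im,None,fx=3,fy=3,interpolation=cv2.INTER_CUBIC),cv2.COLOR_BGR2HSV)
    for nm,lo in(('rim',(25,130,90)),('rim2',(27,150,90)),('all',(8,70,70))):
        m=cv2.inRange(h,lo,(36,255,255))
        for c in cv2.findContours(m,cv2.RETR_EXTERNAL,cv2.CHAIN_APPROX_NONE)[0]:
            if cv2.contourArea(c)<900: continue
            q=plane(n,(cv2.convexHull(c)[:,0,:]+.5)/3-.5,.006).astype(np.float32); M=cv2.moments(q.reshape(-1,1,2)); ce=np.array([M['m10'],M['m01']])/M['m00']
            if np.hypot(*(ce-[.63,-.178]))<.05: print(n,nm,ce,np.round(cv2.minAreaRect(q*1000)[1],1))
a=[cv2.resize(cv2.imread(f'pics/{n}0.png')[v-20:v+20,u-20:u+20],(390,390),interpolation=cv2.INTER_CUBIC) for n,u,v in(('top',335,187),('scene',196,216))]
cv2.imwrite('pics/c7.png',np.hstack(a))
E
```

```text
[0.4781 0.2575 0.0518] [ 0.0959 -0.0093  5.9195]
top rim [ 0.6323 -0.1763] [73.9 73.9]
top rim2 [ 0.6322 -0.1762] [71.8 73. ]
top all [ 0.6325 -0.1765] [76.2 77.4]
scene rim [ 0.6279 -0.1784] [77.1 73.8]
scene rim2 [ 0.6274 -0.1792] [73.6 72.2]
scene all [ 0.6279 -0.1784] [80.4 77.6]
```

View pics/c7.png

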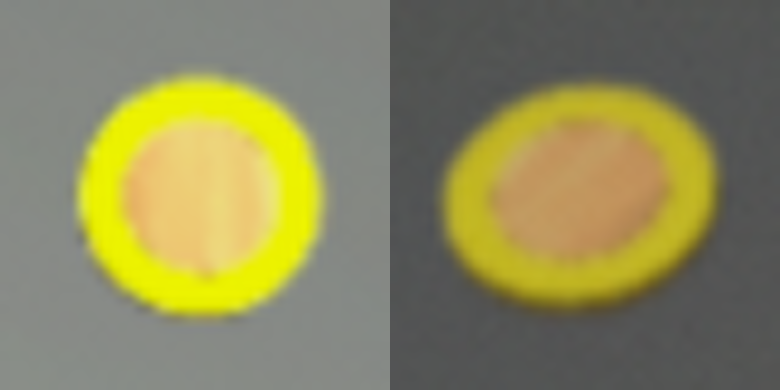

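The yellow stand shows cleanly in both views, centred at about (.628, -.178). I'm lifting and carrying the pot.

Request:
{"name": "drive_tool", "arguments": {"motion": [[[0,0,-5],[0,0,0]],[[0,0,-15],[0,0,0]],[[0,0,-30],[0,0,0]],[[0,0,-30],[0,0,0]],[[0,0,-20],[0,0,0]]]}}

```text
time_s: 20.45
position: [0.478, 0.2573, 0.1528]
tcp_rot: [[1.0, -0.005, 0.001], [-0.005, -1.0, 0.0], [0.001, -0.0, -1.0]]
force: [0.4, 0.2, -1.3]
opening: 0.541
grasp_force: 30.0
```

Request:
{"name": "drive_tool", "arguments": {"motion": [[[5,15,1],[0,0,0]],[[10,29,2],[0,0,0]],[[10,29,2],[0,0,0]],[[10,29,2],[0,0,0]],[[10,29,2],[0,0,0]]]}}

```text
time_s: 20.95
position: [0.5213, 0.1239, 0.1407]
tcp_rot: [[1.0, -0.005, -0.003], [-0.005, -1.0, -0.001], [-0.003, 0.001, -1.0]]
force: [0.2, -0.0, -1.2]
opening: 0.546
grasp_force: 30.0
```

Request:
{"name": "drive_tool", "arguments": {"motion": [[[10,29,2],[0,0,0]],[[10,29,2],[0,0,0]],[[10,29,2],[0,0,0]],[[10,29,2],[0,0,0]],[[10,29,2],[0,0,0]]]}}

```text
time_s: 21.45
position: [0.5702, -0.0213, 0.1304]
tcp_rot: [[1.0, -0.006, -0.004], [-0.006, -1.0, 0.0], [-0.004, -0.0, -1.0]]
force: [0.5, 0.4, -1.7]
opening: 0.544
grasp_force: 30.0
```

Request:
{"name": "drive_tool", "arguments": {"motion": [[[10,29,2],[0,0,0]],[[10,29,2],[0,0,0]],[[10,29,2],[0,0,0]],[[10,29,2],[0,0,0]],[[10,29,2],[0,0,0]]]}}

```text
time_s: 21.95
position: [0.6191, -0.1663, 0.12]
tcp_rot: [[1.0, -0.006, -0.004], [-0.006, -1.0, 0.001], [-0.004, -0.001, -1.0]]
force: [0.5, 0.4, -1.5]
opening: 0.546
grasp_force: 30.0
```

Request:
{"name": "drive_tool", "arguments": {"motion": [[[6,14,2],[0,0,0]],[[0,0,0],[0,0,0]],[[0,0,0],[0,0,0]],[[0,0,0],[0,0,0]]]}}

```text
time_s: 22.35
position: [0.6255, -0.1766, 0.1199]
tcp_rot: [[1.0, -0.004, -0.002], [-0.004, -1.0, 0.001], [-0.002, -0.001, -1.0]]
force: [0.1, 0.8, -0.6]
opening: 0.546
grasp_force: 30.0
```

```bash
python3 - <<'E'
from h import *
go([.629,-.178,.0215],0,v=35)
E
```

```text
pos [ 0.6255 -0.1766  0.1199] yaw -0.2 j [-26.  39.  83.   0.  58.  65.] t 22.35
[[[1.3, 0.5, 32.8], [-0.0, 0.001, -0.001]], [[1.2, 0.5, 32.8], [-0.0, 0.001, -0.001]], [[1.2, 0.5, 32.8], [-0.0, 0.001, -0.001]]]
```

Request:
{"name": "drive_tool", "arguments": {"motion": [[[3.5,1.5,30],[0,0,0]],[[0,0,30],[0,0,0]],[[0,0,20],[0,0,0]],[[0,0,12],[0,0,0]],[[0,0,5],[0,0,0]]]}}

```text
time_s: 22.85
position: [0.6293, -0.1784, 0.0224]
tcp_rot: [[1.0, -0.004, -0.002], [-0.004, -1.0, 0.001], [-0.002, -0.001, -1.0]]
force: [-0.3, -0.0, -1.7]
opening: 0.546
grasp_force: 30.0
```

Request:
{"name": "drive_tool", "arguments": {"motion": [[[0,0,0],[0,0,0]],[[0,0,0],[0,0,0]],[[0,0,1],[0,0,0]],[[0,0,0],[0,0,0]]]}}

```text
time_s: 23.25
position: [0.6306, -0.1802, 0.0234]
tcp_rot: [[1.0, -0.005, 0.002], [-0.005, -1.0, -0.001], [0.002, 0.001, -1.0]]
force: [0.5, 0.6, -1.7]
opening: 0.547
grasp_force: 30.0
```

Request:
{"name": "drive_tool", "arguments": {"motion": [[[-1.5,-2,2],[0,0,0]],[[0,0,1.5],[0,0,0]],[[0,0,0],[0,0,0]],[[0,0,0],[0,0,0]],[[0,0,0],[0,0,0]]]}}

```text
time_s: 23.75
position: [0.6287, -0.178, 0.0189]
tcp_rot: [[1.0, -0.005, 0.0], [-0.005, -1.0, -0.0], [0.0, 0.0, -1.0]]
force: [0.7, -0.7, -2.9]
opening: 0.545
grasp_force: 30.0
```

Request:
{"name": "drive_tool", "arguments": {"motion": [[[0,0,1],[0,0,0]],[[0,0,0],[0,0,0]],[[0,0,0],[0,0,0]]]}}

```text
time_s: 24.05
position: [0.6286, -0.1779, 0.0179]
tcp_rot: [[1.0, -0.005, -0.0], [-0.005, -1.0, 0.0], [-0.0, -0.0, -1.0]]
force: [-0.2, -0.9, -2.0]
opening: 0.545
grasp_force: 30.0
```

Request:
{"name": "drive_tool", "arguments": {"motion": [[[0,0,0.7],[0,0,0]],[[0,0,0],[0,0,0]],[[0,0,0],[0,0,0]]]}}

```text
time_s: 24.35
position: [0.6286, -0.178, 0.0178]
tcp_rot: [[1.0, -0.005, 0.0], [-0.005, -1.0, -0.0], [0.0, 0.0, -1.0]]
force: [-2.0, 1.0, 4.5]
opening: 0.546
grasp_force: 30.0
```

Contact, so I release, lift, turn back to yaw 90 and head for the red dish.

Request:
{"name": "drive_tool", "arguments": {"motion": [[[0,0,0],[0,0,0]],[[0,0,0],[0,0,0]],[[0,0,0],[0,0,0]],[[0,0,0],[0,0,0]],[[0,0,0],[0,0,0]]], "gripper": 1}}

```text
time_s: 24.85
position: [0.6286, -0.1779, 0.017]
tcp_rot: [[1.0, -0.005, -0.0], [-0.005, -1.0, 0.0], [-0.0, -0.0, -1.0]]
force: [-0.6, 0.3, -0.2]
opening: 0.912
grasp_force: 0.0
```

Request:
{"name": "drive_tool", "arguments": {"motion": [[[0,0,-15],[0,0,0]],[[0,0,-30],[0,0,0]],[[0,0,-35],[0,0,0]],[[0,0,-30],[0,0,0]],[[0,0,-15],[0,0,0]]]}}

```text
time_s: 25.35
position: [0.6304, -0.1787, 0.1465]
tcp_rot: [[1.0, -0.005, 0.006], [-0.005, -1.0, -0.003], [0.006, 0.003, -1.0]]
force: [0.9, 0.4, -0.8]
opening: 0.992
grasp_force: 0.0
```

```bash
python3 - <<'E'
from h import *
go([.4818,.2515,.12],88.4,v=40)
E
```

```text
pos [ 0.6304 -0.1787  0.1465] yaw -0.3 j [-26.  37.  82.   0.  61.  65.] t 25.35
[[[-12.6, -35.8, 2.0], [0.001, -0.0, -0.129]], [[-7.9, -37.1, 2.1], [0.001, -0.0, -0.129]], [[-3.0, -37.8, 2.1], [0.001, -0.0, -0.129]], [[1.9, -37.9, 2.1], [0.001, -0.0, -0.129]], [[6.7, -37.3, 2.1], [0.001, -0.0, -0.129]]]
[[[11.5, -36.2, 2.1], [0.001, -0.0, -0.129]], [[16.0, -34.4, 2.2], [0.001, -0.0, -0.129]], [[20.3, -32.0, 2.2], [0.001, -0.0, -0.129]], [[24.3, -29.2, 2.2], [0.001, -0.0, -0.129]], [[27.8, -25.8, 2.2], [0.001, -0.0, -0.129]]]
[[[30.9, -22.0, 2.2], [0.001, -0.0, -0.129]], [[33.5, -17.8, 2.2], [0.001, -0.0, -0.129]]]
```

Request:
{"name": "drive_tool", "arguments": {"motion": [[[-13,-36,0],[0,0,-0.129]],[[-8,-37,0],[0,0,-0.129]],[[-3,-38,0],[0,0,-0.129]],[[2,-38,0],[0,0,-0.129]],[[7,-37,2],[0,0,-0.129]]]}}

```text
time_s: 25.85
position: [0.5658, 0.0029, 0.1405]
tcp_rot: [[0.799, 0.601, 0.0], [0.601, -0.799, 0.0], [0.0, 0.0, -1.0]]
force: [1.1, -0.1, -0.3]
opening: 0.999
grasp_force: 0.0
```

Request:
{"name": "drive_tool", "arguments": {"motion": [[[12,-36,2],[0,0,-0.129]],[[16,-34,2],[0,0,-0.129]],[[20,-32,2],[0,0,-0.129]],[[24,-29,2],[0,0,-0.129]],[[28,-26,2],[0,0,-0.129]]]}}

```text
time_s: 26.35
position: [0.5043, 0.1817, 0.1303]
tcp_rot: [[0.277, 0.961, -0.0], [0.961, -0.277, -0.0], [-0.0, -0.0, -1.0]]
force: [0.3, 0.4, 0.2]
opening: 1.003
grasp_force: 0.0
```

Request:
{"name": "drive_tool", "arguments": {"motion": [[[31,-22,2],[0,0,-0.129]],[[33,-18,2],[0,0,-0.129]],[[0,0,5],[0,0,0]],[[0,0,5],[0,0,0]],[[0,0,0],[0,0,0]]]}}

```text
time_s: 26.85
position: [0.4799, 0.2509, 0.1155]
tcp_rot: [[0.029, 1.0, -0.001], [1.0, -0.029, -0.001], [-0.001, -0.001, -1.0]]
force: [0.7, -0.2, 0.0]
opening: 1.002
grasp_force: 0.0
```

```bash
python3 - <<'E'
from h import *
go([.4818,.2515,.010],88.4,v=40)
def wood(n,im,col,z,near,out): pass
for n in('top','scene'):
    im=capture(n); cv2.imwrite(f'pics/{n}8.png',im[:,:,::-1])
    for r in measure(n,'red',im,.038,[.48,.25]): print(n,'red dish',r)
    lid(n,'yellow',im,.048,[.628,-.178])
S={'top':[(335,187),(183,235)],'scene':[(196,212),(363,260)]}
a=np.vstack([np.hstack([cv2.resize(cv2.imread(f'pics/{n}8.png')[v-20:v+20,u-20:u+20],(300,300),interpolation=cv2.INTER_CUBIC) for u,v in S[n]]) for n in S])
cv2.imwrite('pics/c8.png',a)
E
```

```text
pos [0.4799 0.2509 0.1155] yaw 88.3 j [ 16.  33. 100.  -0.  48.  17.] t 26.85
[[[0.2, 0.7, 35.2], [-0.0, 0.0, -0.0]], [[0.2, 0.7, 35.2], [-0.0, 0.0, -0.0]], [[0.2, 0.6, 35.2], [-0.0, 0.0, -0.0]]]
top red dish (array([0.4853, 0.2236]), array([65.0285, 52.5   ]), -1.0867385864257812, array([0.4857, 0.2233]))
top yellow lid [ 0.6338 -0.176 ] (65.7973403930664, 52.27408218383789)
scene red dish (array([0.4841, 0.2563]), array([112.1527,  66.4552]), 88.37323760986328, array([0.4818, 0.2525]))
scene yellow lid [ 0.6275 -0.1802] (52.10154724121094, 47.69978332519531)
```

View pics/c8.png

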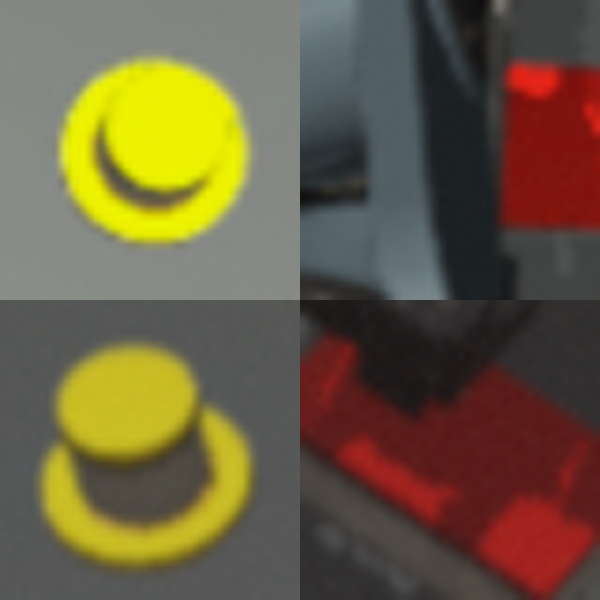

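```bash
python3 - <<'E'
from h import *
print(plane('top',[337.03,183.17],.052),plane('scene',[192.43,204.83],.052))
E
```

```text
[[ 0.6343 -0.1767]] [[ 0.6285 -0.1781]]
```

Request:
{"name": "drive_tool", "arguments": {"motion": [[[0.5,2,30],[0,0,0]],[[0,0,30],[0,0,0]],[[0,0,25],[0,0,0]],[[0,0,13],[0,0,0]],[[0,0,7],[0,0,0]]]}}

```text
time_s: 27.45
position: [0.4822, 0.2513, 0.0103]
tcp_rot: [[0.03, 1.0, -0.001], [1.0, -0.03, -0.0], [-0.0, -0.001, -1.0]]
force: [-0.1, 0.2, 0.5]
opening: 1.006
grasp_force: 0.0
```

Request:
{"name": "drive_tool", "arguments": {"motion": [[[0,0,0],[0,0,0]],[[0,0,0],[0,0,0]],[[0,0,0],[0,0,0]],[[0,0,0],[0,0,0]],[[0,0,0],[0,0,0]]], "gripper": 0}}

```text
time_s: 27.95
position: [0.4826, 0.2525, 0.0122]
tcp_rot: [[0.028, 1.0, 0.001], [1.0, -0.028, 0.0], [0.0, 0.001, -1.0]]
force: [0.3, -0.2, 3.8]
opening: 0.707
grasp_force: 30.0
```

Request:
{"name": "drive_tool", "arguments": {"motion": [[[0,0,0],[0,0,0]],[[0,0,0],[0,0,0]],[[0,0,0],[0,0,0]]]}}

```text
time_s: 28.25
position: [0.4826, 0.2525, 0.0122]
tcp_rot: [[0.028, 1.0, 0.001], [1.0, -0.028, 0.0], [0.0, 0.001, -1.0]]
force: [0.6, 0.4, 4.9]
opening: 0.71
grasp_force: 30.0
```

Yellow pot is within about 1 mm of its stand's centre. The red dish is gripped; I'm lifting and planning the carry.

Request:
{"name": "drive_tool", "arguments": {"motion": [[[0,0,-5],[0,0,0]],[[0,0,-15],[0,0,0]],[[0,0,-30],[0,0,0]],[[0,0,-30],[0,0,0]],[[0,0,-20],[0,0,0]]]}}

```text
time_s: 28.75
position: [0.482, 0.2523, 0.1125]
tcp_rot: [[0.028, 1.0, 0.0], [1.0, -0.028, 0.0], [0.0, 0.0, -1.0]]
force: [0.4, 0.1, -3.4]
opening: 0.713
grasp_force: 30.0
```

```bash
python3 - <<'E'
from h import *
go([.637,.0212,.11],94.46,v=25)
E
```

```text
pos [0.482  0.2523 0.1125] yaw 88.4 j [16. 33. 99. -0. 47. 17.] t 28.75
[[[-18.9, 13.4, 0.2], [0.0, -0.0, -0.009]], [[-19.0, 13.3, 0.2], [0.0, -0.0, -0.009]], [[-19.1, 13.1, 0.2], [0.0, -0.0, -0.009]], [[-19.2, 12.9, 0.2], [0.0, -0.0, -0.009]], [[-19.4, 12.8, 0.2], [0.0, -0.0, -0.009]]]
[[[-19.5, 12.6, 0.2], [0.0, -0.0, -0.009]], [[-19.6, 12.4, 0.2], [0.0, -0.0, -0.009]], [[-19.7, 12.3, 0.2], [0.0, -0.0, -0.009]], [[-19.8, 12.1, 0.2], [0.0, -0.0, -0.009]], [[-19.9, 11.9, 0.2], [0.0, -0.0, -0.009]]]
[[[-20.0, 11.7, 0.2], [0.0, -0.0, -0.009]], [[-20.1, 11.6, 0.2], [0.0, -0.0, -0.009]]]
```

Request:
{"name": "drive_tool", "arguments": {"motion": [[[-10,7,0],[0,0,0]],[[-19,13,0],[0,0,-0.009]],[[-19,13,0],[0,0,-0.009]],[[-19,13,0],[0,0,-0.009]],[[-19,13,0],[0,0,-0.009]]]}}

```text
time_s: 29.25
position: [0.5391, 0.1636, 0.1093]
tcp_rot: [[-0.008, 1.0, -0.003], [1.0, 0.008, -0.001], [-0.001, -0.003, -1.0]]
force: [0.0, -0.3, -3.9]
opening: 0.712
grasp_force: 30.0
```

Request:
{"name": "drive_tool", "arguments": {"motion": [[[-19,13,0],[0,0,-0.009]],[[-20,13,0],[0,0,-0.009]],[[-20,12,0],[0,0,-0.009]],[[-20,12,0],[0,0,-0.009]],[[-20,12,0],[0,0,-0.009]]]}}

```text
time_s: 29.75
position: [0.6034, 0.0661, 0.1088]
tcp_rot: [[-0.053, 0.999, -0.004], [0.999, 0.053, -0.0], [0.0, -0.004, -1.0]]
force: [-0.3, 0.4, -3.7]
opening: 0.711
grasp_force: 30.0
```

Request:
{"name": "drive_tool", "arguments": {"motion": [[[-20,12,0],[0,0,-0.009]],[[-20,12,0],[0,0,-0.009]],[[-9,5,0],[0,0,-0.008]],[[0,0,0],[0,0,0]],[[0,0,0],[0,0,0]]]}}

```text
time_s: 30.25
position: [0.6346, 0.0212, 0.11]
tcp_rot: [[-0.078, 0.997, -0.004], [0.997, 0.078, 0.001], [0.001, -0.003, -1.0]]
force: [-0.6, 1.0, -5.0]
opening: 0.706
grasp_force: 30.0
```

Request:
{"name": "drive_tool", "arguments": {"motion": [[[0,0,0],[0,0,0]],[[0,0,0],[0,0,0]]]}}

```text
time_s: 30.45
position: [0.6354, 0.0219, 0.1111]
tcp_rot: [[-0.08, 0.997, -0.001], [0.997, 0.08, 0.0], [0.0, -0.001, -1.0]]
force: [0.1, -0.0, -3.6]
opening: 0.711
grasp_force: 30.0
```

```bash
python3 - <<'E'
from h import *
go([.637,.0212,.025],94.46,v=25)
E
```

```text
pos [0.6354 0.0219 0.1111] yaw 94.6 j [ -8.  39.  86.   0.  56. -13.] t 30.45
[[[-0.2, 0.4, 21.5], [-0.0, -0.0, 0.001]], [[-0.2, 0.4, 21.5], [-0.0, -0.0, 0.001]], [[-0.2, 0.4, 21.5], [-0.0, -0.0, 0.001]], [[-0.2, 0.4, 21.5], [-0.0, -0.0, 0.001]]]
```

Request:
{"name": "drive_tool", "arguments": {"motion": [[[-1,1.5,25],[0,0,0.002]],[[0,0,30],[0,0,0]],[[0,0,20],[0,0,0]],[[0,0,10],[0,0,0]],[[0,0,2],[0,0,0]]]}}

```text
time_s: 30.95
position: [0.6368, 0.0206, 0.0231]
tcp_rot: [[-0.078, 0.997, -0.002], [0.997, 0.078, 0.0], [0.001, -0.002, -1.0]]
force: [0.5, -0.1, -4.1]
opening: 0.709
grasp_force: 30.0
```

Request:
{"name": "drive_tool", "arguments": {"motion": [[[0,0,0],[0,0,0]],[[0,0,0],[0,0,0]],[[0,0,0],[0,0,0]],[[0,0,0],[0,0,0]]]}}

```text
time_s: 31.35
position: [0.6384, 0.0198, 0.0252]
tcp_rot: [[-0.077, 0.997, 0.002], [0.997, 0.077, -0.0], [-0.0, 0.002, -1.0]]
force: [0.0, 0.2, -4.6]
opening: 0.707
grasp_force: 30.0
```

Request:
{"name": "drive_tool", "arguments": {"motion": [[[1.4,-1.4,2],[0,0,0]],[[0,0,1.5],[0,0,0]],[[0,0,0],[0,0,0]],[[0,0,0],[0,0,0]]]}}

```text
time_s: 31.75
position: [0.6362, 0.0212, 0.0206]
tcp_rot: [[-0.077, 0.997, -0.0], [0.997, 0.077, 0.0], [0.0, -0.0, -1.0]]
force: [0.4, 0.2, -4.4]
opening: 0.711
grasp_force: 30.0
```

Request:
{"name": "drive_tool", "arguments": {"motion": [[[0,0,1],[0,0,0]],[[0,0,0],[0,0,0]],[[0,0,0],[0,0,0]]]}}

```text
time_s: 32.05
position: [0.6364, 0.0211, 0.0202]
tcp_rot: [[-0.077, 0.997, 0.0], [0.997, 0.077, -0.0], [-0.0, 0.0, -1.0]]
force: [-2.8, 0.6, 0.5]
opening: 0.713
grasp_force: 30.0
```

Request:
{"name": "drive_tool", "arguments": {"motion": [[[0,0,0.7],[0,0,0]],[[0,0,0],[0,0,0]],[[0,0,0],[0,0,0]]]}}

```text
time_s: 32.35
position: [0.6365, 0.0211, 0.0202]
tcp_rot: [[-0.077, 0.997, 0.001], [0.997, 0.077, -0.0], [-0.0, 0.001, -1.0]]
force: [-2.0, -0.1, 6.0]
opening: 0.714
grasp_force: 30.0
```

Request:
{"name": "drive_tool", "arguments": {"motion": [[[0,0,0],[0,0,0]],[[0,0,0],[0,0,0]],[[0,0,0],[0,0,0]],[[0,0,0],[0,0,0]]], "gripper": 1}}

```text
time_s: 32.75
position: [0.6365, 0.0212, 0.0189]
tcp_rot: [[-0.077, 0.997, 0.0], [0.997, 0.077, -0.0], [-0.0, 0.0, -1.0]]
force: [0.2, 0.9, -0.5]
opening: 0.961
grasp_force: 0.0
```

Request:
{"name": "drive_tool", "arguments": {"motion": [[[0,0,-15],[0,0,0]],[[0,0,-30],[0,0,0]],[[0,0,-35],[0,0,0]],[[0,0,-35],[0,0,0]],[[0,0,-35],[0,0,0]]]}}

```text
time_s: 33.25
position: [0.6363, 0.0212, 0.1715]
tcp_rot: [[-0.077, 0.997, 0.001], [0.997, 0.077, -0.0], [-0.0, 0.001, -1.0]]
force: [0.2, -0.4, -0.7]
opening: 0.995
grasp_force: 0.0
```

Request:
{"name": "drive_tool", "arguments": {"motion": [[[30,-20,-10],[0,0,0]],[[40,-30,-10],[0,0,0]],[[40,-30,0],[0,0,0]],[[40,-30,0],[0,0,0]],[[40,-20,0],[0,0,0]]]}}

```text
time_s: 33.75
position: [0.4902, 0.2009, 0.1901]
tcp_rot: [[-0.076, 0.997, -0.0], [0.997, 0.076, 0.0], [0.0, -0.0, -1.0]]
force: [0.2, 1.1, 0.0]
opening: 1.0
grasp_force: 0.0
```

```bash
python3 - <<'E'
from h import *
go([.4609,.0024,.10],89.1,v=40)
for n in('top','scene'):
    im=capture(n); cv2.imwrite(f'pics/{n}9.png',im[:,:,::-1])
S={'top':(269,184),'scene':(250,255)}
cv2.imwrite('pics/c9.png',np.hstack([cv2.resize(cv2.imread(f'pics/{n}9.png')[v-32:v+32,u-32:u+32],(384,384),interpolation=cv2.INTER_CUBIC) for n,(u,v) in S.items()]))
E
```

```text
pos [0.4902 0.2009 0.1901] yaw 94.4 j [10. 25. 98.  0. 57.  6.] t 33.75
[[[-32.6, -7.4, 15.0], [-0.0, -0.0, 0.015]], [[-32.7, -6.9, 15.0], [-0.0, -0.0, 0.015]], [[-32.8, -6.4, 15.0], [-0.0, -0.0, 0.015]], [[-32.9, -5.9, 15.0], [-0.0, -0.0, 0.015]], [[-33.0, -5.4, 15.0], [-0.0, -0.0, 0.015]]]
[[[-33.1, -4.9, 15.0], [-0.0, -0.0, 0.015]]]
```

View pics/c9.png

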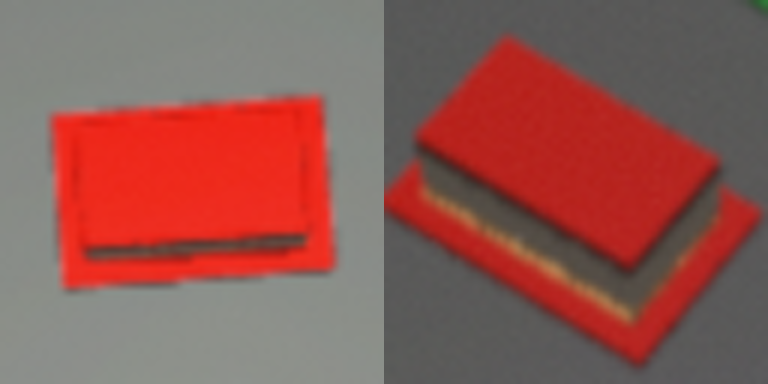

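View pics/scene9.png

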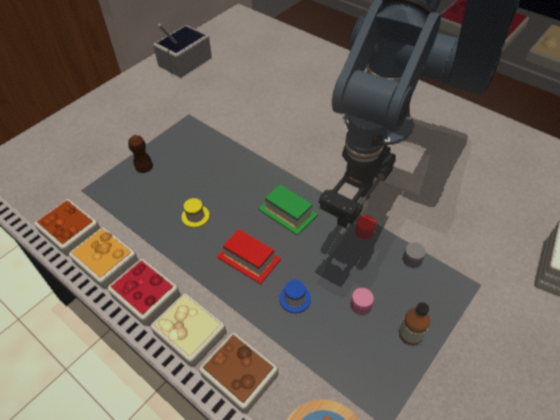

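```bash
python3 - <<'E'
from h import *
f=lambda n,P,u0,v0: plane(n,np.array(P)/6-.5+[u0-32,v0-32],.05)
w=f('top',[(76,119),(302,107),(84,246),(305,236)],269,184); print(w.mean(0)-[.6413,.0222]); print(w)
w=f('scene',[(124,35),(33,138),(336,160),(246,265)],250,255); print(w.mean(0)-[.6371,.0206]); print(w)
E
```

```text
[-0.0013 -0.0001]
[[ 0.6681  0.0783]
 [ 0.6747 -0.0311]
 [ 0.6058  0.0738]
 [ 0.6113 -0.0327]]
[-0.0008  0.0012]
[[ 0.6094 -0.0352]
 [ 0.671  -0.0289]
 [ 0.6023  0.0735]
 [ 0.6625  0.0778]]
```

The scene picture shows all four pieces upright on their stands, and red is within about 1 mm. Now I correct the green dish by 2 mm in y.

Request:
{"name": "drive_tool", "arguments": {"motion": [[[-33,-7,15],[0,0,0.015]],[[-33,-7,15],[0,0,0.015]],[[-33,-6,15],[0,0,0.015]],[[-33,-6,15],[0,0,0.015]],[[-33,-6,15],[0,0,0.015]]]}}

```text
time_s: 34.35
position: [0.4695, 0.0316, 0.1143]
tcp_rot: [[-0.001, 1.0, 0.003], [1.0, 0.001, -0.001], [-0.001, 0.003, -1.0]]
force: [0.3, -0.4, -0.5]
opening: 0.997
grasp_force: 0.0
```

Request:
{"name": "drive_tool", "arguments": {"motion": [[[-33,-5,15],[0,0,0.015]],[[0,0,0],[0,0,0]],[[0,0,0],[0,0,0]],[[0,0,0],[0,0,0]]]}}

```text
time_s: 34.75
position: [0.4644, 0.0007, 0.0996]
tcp_rot: [[0.013, 1.0, 0.002], [1.0, -0.013, -0.0], [-0.0, 0.002, -1.0]]
force: [-0.2, -0.6, -1.0]
opening: 0.998
grasp_force: 0.0
```

```bash
python3 - <<'E'
from h import *
go([.4609,.0024,.0185],89.1,v=100)
E
```

```text
pos [0.4644 0.0007 0.0996] yaw 89.3 j [-14.  30. 111.   0.  38. -13.] t 34.75
[[[1.7, -3.6, 81.1], [0.002, 0.0, 0.003]]]
```

Request:
{"name": "drive_tool", "arguments": {"motion": [[[1,-3,25],[0,0,0.003]],[[0,0,25],[0,0,0]],[[0,0,18],[0,0,0]],[[0,0,9],[0,0,0]],[[0,0,3],[0,0,0]]]}}

```text
time_s: 35.25
position: [0.4608, 0.0024, 0.0186]
tcp_rot: [[0.014, 1.0, -0.0], [1.0, -0.014, 0.0], [0.0, -0.0, -1.0]]
force: [0.4, 0.5, -0.3]
opening: 1.0
grasp_force: 0.0
```

Request:
{"name": "drive_tool", "arguments": {"motion": [[[0,0,0],[0,0,0]],[[0,0,0],[0,0,0]],[[0,0,0],[0,0,0]]]}}

```text
time_s: 35.55
position: [0.4612, 0.0016, 0.0196]
tcp_rot: [[0.016, 1.0, 0.002], [1.0, -0.016, -0.0], [-0.0, 0.002, -1.0]]
force: [-0.3, 0.4, 0.3]
opening: 1.001
grasp_force: 0.0
```

```bash
python3 - <<'E'
from h import *
go([.4609,.0024,.0185],89.0,v=100)
E
```

```text
pos [0.4612 0.0016 0.0196] yaw 89.1 j [-14.  40. 114.   0.  26. -13.] t 35.55
[[[0.8, -0.3, 1.1], [0.002, 0.0, 0.002]]]
```

Request:
{"name": "drive_tool", "arguments": {"motion": [[[0,-0.4,0],[0,0,0]],[[0,0,0],[0,0,0]],[[0,0,0],[0,0,0]],[[0,0,0],[0,0,0]],[[0,0,0],[0,0,0]]], "gripper": 0}}

```text
time_s: 36.05
position: [0.4604, 0.0015, 0.0189]
tcp_rot: [[0.016, 1.0, 0.0], [1.0, -0.016, -0.0], [-0.0, 0.0, -1.0]]
force: [0.5, 0.5, 1.4]
opening: 0.71
grasp_force: 30.0
```

Request:
{"name": "drive_tool", "arguments": {"motion": [[[0,0,0],[0,0,0]],[[0,0,0],[0,0,0]],[[0,0,-3],[0,0,0]],[[0,0,0],[0,0,0]],[[0,0,0],[0,0,0]]]}}

```text
time_s: 36.55
position: [0.4599, 0.0017, 0.0217]
tcp_rot: [[0.016, 1.0, -0.001], [1.0, -0.016, 0.0], [0.0, -0.001, -1.0]]
force: [0.7, -0.0, -3.8]
opening: 0.71
grasp_force: 30.0
```

Request:
{"name": "drive_tool", "arguments": {"motion": [[[-1.8,0,0],[0,0,0]],[[0,0,0],[0,0,0]],[[0,0,1],[0,0,0]],[[0,0,1],[0,0,0]],[[0,0,0],[0,0,0]]]}}

```text
time_s: 37.05
position: [0.46, -0.0002, 0.0197]
tcp_rot: [[0.016, 1.0, -0.0], [1.0, -0.016, 0.0], [0.0, -0.0, -1.0]]
force: [-0.8, 0.4, -3.6]
opening: 0.71
grasp_force: 30.0
```

Request:
{"name": "drive_tool", "arguments": {"motion": [[[0,0,0.6],[0,0,0]],[[0,0,0],[0,0,0]],[[0,0,0.4],[0,0,0]],[[0,0,0],[0,0,0]],[[0,0,0],[0,0,0]]]}}

```text
time_s: 37.55
position: [0.4602, -0.0002, 0.019]
tcp_rot: [[0.016, 1.0, 0.0], [1.0, -0.016, -0.0], [-0.0, 0.0, -1.0]]
force: [0.9, 0.3, -2.6]
opening: 0.707
grasp_force: 30.0
```

Request:
{"name": "drive_tool", "arguments": {"motion": [[[0,0.4,0.3],[0,0,0]],[[0,0,0.3],[0,0,0]],[[0,0,0],[0,0,0]],[[0,0,0],[0,0,0]]]}}

```text
time_s: 37.95
position: [0.4602, -0.0002, 0.0189]
tcp_rot: [[0.016, 1.0, -0.0], [1.0, -0.016, -0.0], [-0.0, -0.0, -1.0]]
force: [-1.7, -0.0, 6.0]
opening: 0.706
grasp_force: 30.0
```

Request:
{"name": "drive_tool", "arguments": {"motion": [[[0,0,0],[0,0,0]],[[0,0,0],[0,0,0]],[[0,0,0],[0,0,0]],[[0,0,0],[0,0,0]]], "gripper": 1}}

```text
time_s: 38.35
position: [0.4607, -0.0003, 0.0182]
tcp_rot: [[0.016, 1.0, 0.0], [1.0, -0.016, -0.0], [-0.0, 0.0, -1.0]]
force: [-0.7, 0.0, 0.3]
opening: 0.96
grasp_force: 0.0
```

Request:
{"name": "drive_tool", "arguments": {"motion": [[[0,0,-15],[0,0,0]],[[0,0,-30],[0,0,0]],[[0,0,-35],[0,0,0]],[[0,0,-35],[0,0,0]],[[0,0,-20],[0,0,0]]]}}

```text
time_s: 38.85
position: [0.4614, -0.0003, 0.1556]
tcp_rot: [[0.016, 1.0, 0.003], [1.0, -0.016, -0.001], [-0.001, 0.003, -1.0]]
force: [0.4, -0.1, -0.3]
opening: 1.001
grasp_force: 0.0
```

```bash
python3 - <<'E'
from h import *
go([.6555,.1795,.11],90,v=35)
E
```

```text
pos [ 0.4614 -0.0003  0.1556] yaw 89.1 j [-14.  24. 109.   0.  47. -13.] t 38.85
[[[22.9, 23.9, 5.8], [0.0, 0.0, -0.002]], [[22.8, 23.9, 5.8], [0.0, 0.0, -0.002]], [[22.8, 24.0, 5.7], [0.0, 0.0, -0.002]], [[22.7, 24.0, 5.7], [0.0, 0.0, -0.002]], [[22.7, 24.1, 5.7], [0.0, 0.0, -0.002]]]
[[[22.6, 24.1, 5.7], [0.0, 0.0, -0.002]], [[22.6, 24.2, 5.7], [0.0, 0.0, -0.002]], [[22.5, 24.2, 5.7], [0.0, 0.0, -0.002]]]
```

Request:
{"name": "drive_tool", "arguments": {"motion": [[[23,24,2],[0,0,-0.002]],[[23,24,2],[0,0,-0.002]],[[23,24,4],[0,0,-0.002]],[[23,24,6],[0,0,-0.002]],[[23,24,6],[0,0,-0.002]]]}}

```text
time_s: 39.35
position: [0.5826, 0.1144, 0.1329]
tcp_rot: [[0.006, 1.0, -0.0], [1.0, -0.006, -0.0], [-0.0, -0.0, -1.0]]
force: [-0.1, -0.3, -0.1]
opening: 1.0
grasp_force: 0.0
```

Request:
{"name": "drive_tool", "arguments": {"motion": [[[23,24,8],[0,0,-0.002]],[[23,24,8],[0,0,-0.002]],[[20,24,8],[0,0,-0.002]],[[0,0,0],[0,0,0]],[[0,0,0],[0,0,0]]]}}

```text
time_s: 39.85
position: [0.6533, 0.1793, 0.1082]
tcp_rot: [[-0.001, 1.0, -0.002], [1.0, 0.001, -0.001], [-0.001, -0.002, -1.0]]
force: [1.1, -1.5, 0.2]
opening: 0.998
grasp_force: 0.0
```

Request:
{"name": "drive_tool", "arguments": {"motion": [[[0,0,0],[0,0,0]],[[0,0,0],[0,0,0]]]}}

```text
time_s: 40.05
position: [0.6533, 0.1782, 0.1096]
tcp_rot: [[0.001, 1.0, -0.001], [1.0, -0.001, -0.0], [-0.0, -0.001, -1.0]]
force: [0.9, -0.4, -1.1]
opening: 1.002
grasp_force: 0.0
```

```bash
python3 - <<'E'
from h import *
go([.6555,.1795,.017],90,v=200)
E
```

```text
pos [0.6533 0.1782 0.1096] yaw 90.0 j [ 6. 42. 79. -0. 59.  6.] t 40.05
[[[1.3, 2.2, 92.6], [-0.001, 0.0, -0.001]]]
```

Request:
{"name": "drive_tool", "arguments": {"motion": [[[1.3,2.2,30],[0,0,0]],[[0,0,30],[0,0,0]],[[0,0,18],[0,0,0]],[[0,0,9],[0,0,0]],[[0,0,4],[0,0,0]]]}}

```text
time_s: 40.55
position: [0.6558, 0.1798, 0.0178]
tcp_rot: [[0.001, 1.0, -0.001], [1.0, -0.001, -0.0], [-0.0, -0.001, -1.0]]
force: [0.2, 0.5, 1.0]
opening: 1.0
grasp_force: 0.0
```

Request:
{"name": "drive_tool", "arguments": {"motion": [[[0,0,0],[0,0,0]],[[0,0,0],[0,0,0]],[[0,0,0],[0,0,0]]]}}

```text
time_s: 40.85
position: [0.6573, 0.1804, 0.0196]
tcp_rot: [[-0.0, 1.0, 0.002], [1.0, 0.0, 0.0], [0.0, 0.002, -1.0]]
force: [-0.1, 0.3, 0.1]
opening: 1.001
grasp_force: 0.0
```

Request:
{"name": "drive_tool", "arguments": {"motion": [[[0,-1,0.5],[0,0,0]],[[0,0,0],[0,0,0]],[[0,0,0],[0,0,0]]]}}

```text
time_s: 41.15
position: [0.6554, 0.1804, 0.018]
tcp_rot: [[-0.0, 1.0, 0.0], [1.0, 0.0, 0.0], [0.0, 0.0, -1.0]]
force: [-0.0, -0.9, 0.4]
opening: 1.001
grasp_force: 0.0
```

Grip, lift 3 mm, shift, and lower.

Request:
{"name": "drive_tool", "arguments": {"motion": [[[0,0,0],[0,0,0]],[[0,0,0],[0,0,0]],[[0,0,0],[0,0,0]],[[0,0,0],[0,0,0]],[[0,0,0],[0,0,0]]], "gripper": 0}}

```text
time_s: 41.65
position: [0.6554, 0.1804, 0.0177]
tcp_rot: [[0.0, 1.0, -0.0], [1.0, -0.0, 0.0], [0.0, -0.0, -1.0]]
force: [1.1, 0.1, 0.7]
opening: 0.631
grasp_force: 0.0
```

Request:
{"name": "drive_tool", "arguments": {"motion": [[[0,0,0],[0,0,0]],[[0,0,0],[0,0,0]],[[0,0,0],[0,0,0]],[[0,0,0],[0,0,0]],[[0,0,0],[0,0,0]]]}}

```text
time_s: 42.15
position: [0.6554, 0.1804, 0.0178]
tcp_rot: [[-0.0, 1.0, 0.0], [1.0, 0.0, -0.0], [-0.0, 0.0, -1.0]]
force: [0.3, -0.2, -0.2]
opening: 0.549
grasp_force: 30.0
```

Request:
{"name": "drive_tool", "arguments": {"motion": [[[0,0,-3],[0,0,0]],[[0,0,0],[0,0,0]],[[-0.6,-1.9,0],[0,0,0]],[[0,0,0],[0,0,0]],[[0,0,0],[0,0,0]]]}}

```text
time_s: 42.65
position: [0.6532, 0.1797, 0.0207]
tcp_rot: [[0.0, 1.0, -0.0], [1.0, -0.0, -0.0], [-0.0, -0.0, -1.0]]
force: [-0.3, -1.2, -2.1]
opening: 0.542
grasp_force: 30.0
```

Request:
{"name": "drive_tool", "arguments": {"motion": [[[0,0,1],[0,0,0]],[[0,0,1],[0,0,0]],[[0,0,0],[0,0,0]],[[0,0,0.6],[0,0,0]],[[0,0,0],[0,0,0]]]}}

```text
time_s: 43.15
position: [0.6534, 0.1797, 0.018]
tcp_rot: [[-0.0, 1.0, -0.0], [1.0, 0.0, -0.0], [-0.0, -0.0, -1.0]]
force: [0.1, 0.5, -0.7]
opening: 0.543
grasp_force: 30.0
```

Request:
{"name": "drive_tool", "arguments": {"motion": [[[0,0,0.4],[0,0,0]],[[0,0,0.3],[0,0,0]],[[0,0,0],[0,0,0]],[[0,0,0],[0,0,0]]]}}

```text
time_s: 43.55
position: [0.6536, 0.1798, 0.0177]
tcp_rot: [[-0.0, 1.0, 0.0], [1.0, 0.0, 0.0], [0.0, 0.0, -1.0]]
force: [-1.8, -0.1, 0.7]
opening: 0.543
grasp_force: 30.0
```

Request:
{"name": "drive_tool", "arguments": {"motion": [[[0,0,0],[0,0,0]],[[0,0,0],[0,0,0]],[[0,0,0],[0,0,0]],[[0,0,0],[0,0,0]],[[0,0,0],[0,0,0]]], "gripper": 1}}

```text
time_s: 44.05
position: [0.6535, 0.1798, 0.0174]
tcp_rot: [[0.0, 1.0, 0.0], [1.0, -0.0, 0.0], [0.0, 0.0, -1.0]]
force: [-0.9, -0.0, -0.3]
opening: 0.911
grasp_force: 0.0
```

Request:
{"name": "drive_tool", "arguments": {"motion": [[[0,0,-10],[0,0,0]],[[0,0,-30],[0,0,0]],[[0,0,-40],[0,0,0]],[[0,0,-40],[0,0,0]],[[0,0,-35],[0,0,0]]]}}

```text
time_s: 44.55
position: [0.6539, 0.1798, 0.1754]
tcp_rot: [[0.0, 1.0, 0.002], [1.0, -0.0, 0.0], [0.0, 0.002, -1.0]]
force: [0.8, -0.6, 1.1]
opening: 0.999
grasp_force: 0.0
```

Request:
{"name": "drive_tool", "arguments": {"motion": [[[15,-30,-10],[0,0,0]],[[15,-40,-10],[0,0,0]],[[15,-40,0],[0,0,0]],[[15,-40,0],[0,0,0]],[[5,-20,0],[0,0,0]]]}}

```text
time_s: 45.05
position: [0.4793, 0.2457, 0.1933]
tcp_rot: [[-0.002, 1.0, -0.002], [1.0, 0.002, 0.0], [0.0, -0.002, -1.0]]
force: [0.2, -0.1, 0.0]
opening: 1.002
grasp_force: 0.0
```

Request:
{"name": "drive_tool", "arguments": {"motion": [[[0,0,0],[0,0,0]],[[0,0,0],[0,0,0]],[[0,0,0],[0,0,0]],[[0,0,0],[0,0,0]],[[0,0,0],[0,0,0]]]}}

```text
time_s: 45.55
position: [0.4846, 0.2443, 0.1923]
tcp_rot: [[0.001, 1.0, 0.0], [1.0, -0.001, 0.0], [0.0, 0.0, -1.0]]
force: [-0.1, -0.2, 0.1]
opening: 0.999
grasp_force: 0.0
```

```bash
python3 - <<'E'
from h import *
for n in('top','scene'):
    im=capture(n); cv2.imwrite(f'pics/{n}10.png',im[:,:,::-1])
S={'top':[(275,242,390),(216,178,390)],'scene':[(288,207,390),(295,295,390)]}
c=lambda n,u,v,h: cv2.resize(cv2.imread(f'pics/{n}10.png')[v-h:v+h,u-h:u+h],(300,300),interpolation=cv2.INTER_CUBIC)
cv2.imwrite('pics/c10.png',np.vstack([np.hstack([c('top',275,242,32),c('top',216,178,20)]),np.hstack([c('scene',288,207,32),c('scene',295,295,20)])]))
E
```

```text
(no output)
```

View pics/c10.png

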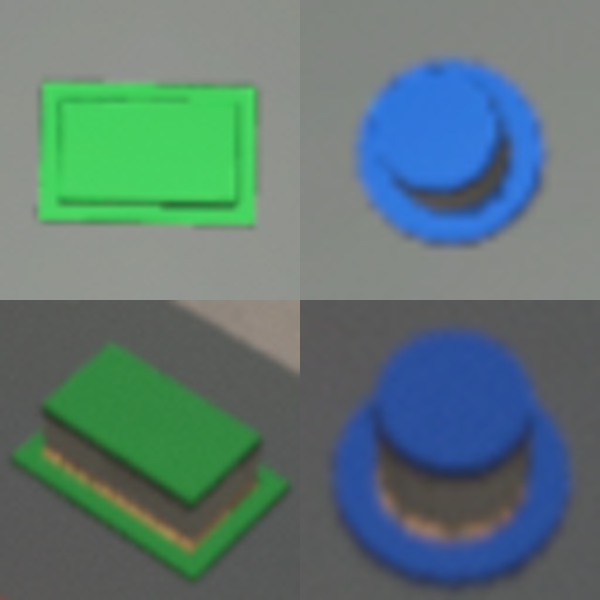

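View pics/scene10.png

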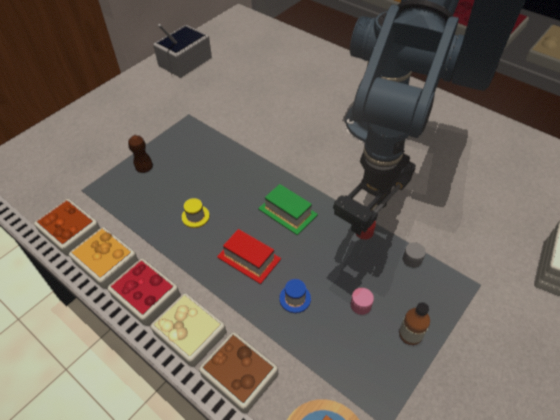

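All four pieces are upright and centred on their matching stands. The bottle, the mill and the look-alikes are where they were, and the gripper is open and clear. I'm handing in.

```bash
python3 -c "
from rig import *
print(hand_in())"
```

```text
the job is handed in; nothing more can be done
None
```

The job is handed in: both pots and both dishes stand upright on the stands matching their lids, centred to about 1–2 mm by the camera images. Each pot came off before its dish was lifted, everything is released, the bottle and mill were not moved, and the robot's clock read about 46 s.

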